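# Clear up the painting table

## Robot

A 6-joint arm with a two-finger parallel gripper is mounted at the origin on the work surface. World frame = base frame: x ahead of the robot, y to its left, z up, the work surface at z = 0. Lengths are in m, angles in rad, forces in N, time in s.
With the tool pointing down it reaches from about 0.3 to 0.875 m from the base axis. Payload 6.4 kg.
Tool frame: the origin (TCP) lies on the centre line of the jaws, within the pads' length; the fingertips stand 8 mm ahead of it and the grasp point (between the pads) lies 11 mm behind it; z points along the fingers, y is the line along which they close (so a half turn about z gives the same grasp; the last joint's range is limited). The gripper opens to 85 mm and grips with 20 to 120 N. Pads are 22 mm wide; open, the fingers measure 114 mm over their backs; the gripper's body (76 mm by 85 mm) begins 54 mm behind the grasp point. The pads swing forward as they close: fully open they stand 13 mm farther back than shut.
Start: joints at [0.972, 0.181, 1.607, -0, 1.354, -0.206], TCP at [0.22, 0.531, 0.239] pointing down, gripper open.
Joint ranges: [-2.99, 2.99], [-0.89, 2.07], [0.3, 2.58], [-1.14, 4.28], [0, 2.63], [-3.12, 3.12]. Speed limits (rad/s): [2.57, 2.57, 3.01, 3.14, 3.14, 3.14].

## Interface

Orientations are given as a unit quaternion [w, x, y, z].
In Python, from bench import ctrl gives the robot as it stands.
- The arm moves only by the shell command python3 -m handwheel 'ROWS' [OPENING]. ROWS is JSON, a list that holds one entry, the list of rows, each a list of 4 numbers: the shift along the tool's x, y, z each as a share of 20 cm, from -1 to 1, then the turn about the tool's z as a share of 1.5 rad, from -1 to 1. In form: [[[x, y, z, twist], ...]]. A call has 1 to 10 rows; each row is the pose to reach, as a shift and turn from the pose commanded when the call began, along the tool's axes at that moment; what a row does not reach only later rows make up. A row lasts 1/8 s, in which the tool goes at most 62.5 mm and 10.7 degrees, less where a joint would pass 70% of its speed; a pose out of reach is approached as far as the arm can. A call with a number of a shift or a turn outside -1 to 1 is refused whole. A call with a gripper value outside its range is refused whole. OPENING is the finger opening in mm, from 0 to 85.4, set as the call begins (- or left out, the last holds). The fingers move at their own pace and stop on an object; the grip force is fixed at half the most. Time passes only in rows, so rows that repeat a pose let the fingers close. It gives the time, the measured TCP pose, the force, the opening and the grip force at its end, in the units of the state.
- ctrl.get_obs(): the state, without advancing time (a new reading comes with each control period).
- ctrl.camera(name): name is "scene" or "top" or "wrist"; returns a dict with "color" (400x640x3 uint8, red, green, blue), "range_z" (400x640 float32, m along the optical axis (not along the pixel's ray), 0 where there is no reading), "K" (3x3 intrinsics, pixels), "distortion" ([k1, k2, p1, p2, k3] as OpenCV has them; the pictures are not rectified), "pose" (4x4, takes a point from camera to world coordinates); the wrist camera has in their place "T_tool_cam" (4x4, takes a point from camera to tool coordinates, whose origin is the TCP and whose axes are the flange's). Camera axes: x right, y down, z forward; pixel columns grow to the right and rows downward; lengths in m; the calibration is good to about 2 mm. A picture is of the moment at which its call begins: read the wrist's pose just before it.
- ctrl.hand_in(): hands the job in; it is judged then, once.
The state is a dict: "time_s": time; "q": joint angles; "dq": joint speeds; "joint_efforts": joint torques, N m; "eef_pos": TCP position; "eef_rot": TCP orientation; "wrist_force": force on the tool from outside, world axes, zero at the start; "torque": the same for the moment, N m; "opening": opening from 0.0 (shut) to 1.0 (fully open); "grasp_force": force on a finger pad.
Only numpy, scipy, OpenCV 4.12 (cv2) and the standard library are available. Lean on these libraries where they do the work, as an engineer would, in place of code of your own. Each camera call takes 0.05 s, during which the arm holds its last target. There are 200 camera calls.

## Task

Clear up the painting table: stand every capped squat paint jar upright in the low wooden tray, and when all are in, slide the tray fully home into the bay under the slatted shelf. Also hang each flat tool by its eye on the hook rack, one tool to a hook, before or after. Leave the bottles and the paint tubes where they are.

Things in the scene. Friction and masses are not known exactly. Their poses are not given: they have to be found in the camera images.
- tray: low open wooden tray, 110 (x) x 190 (y) mm, walls 5 thick, 22 high, floor 5 mm thick; origin: centre of underside. Three jars fit in a row along y, 58 mm apart. On its -x side, towards the robot, an upright grip, 36 mm wide (y), 14 thick, centred 90 mm from the origin, top 82 mm above the underside: pinch it from above across its width. Loose, 0.35 kg, slides on the table.
- bay: fixed plywood bay under a low slatted shelf. Origin, on the table: where the tray's origin is when home against the back stop (within 2 mm), axes aligned. Tray enters along +x, away from the robot. 210 mm between the side walls; walls and overhang begin at x = -55 mm; overhang underside 92, top 104 mm up; sketchbook on its rear, to 140 mm. When home, the tray's grip stays 35 mm outside.
- rack: fixed wooden hook rack: a rail 410 mm long along its y, top 218 mm above the table, on posts at y = +-195 mm; four steel hooks stick out to -x, towards the robot. Origin: on the table under the rail.
- hook0_arm (a point): middle of hook 0's level arm (0 at the rack's +y end, 95 mm apart), 203 mm up; rack axes. The 8 mm thick hook runs from the rail 54 mm to -x, then up to a tip 25 mm to -x and 35 mm above this point. A level eye lowered over the tip to 215 mm, handle pointing to rack -x, then let go, swings down and hangs, its centre within 30 mm of this point.
- hook1_arm (a point): middle of hook 1's level arm (0 at the rack's +y end, 95 mm apart), 203 mm up; rack axes. The 8 mm thick hook runs from the rail 54 mm to -x, then up to a tip 25 mm to -x and 35 mm above this point. A level eye lowered over the tip to 215 mm, handle pointing to rack -x, then let go, swings down and hangs, its centre within 30 mm of this point.
- hook2_arm (a point): middle of hook 2's level arm (0 at the rack's +y end, 95 mm apart), 203 mm up; rack axes. The 8 mm thick hook runs from the rail 54 mm to -x, then up to a tip 25 mm to -x and 35 mm above this point. A level eye lowered over the tip to 215 mm, handle pointing to rack -x, then let go, swings down and hangs, its centre within 30 mm of this point.
- hook3_arm (a point): middle of hook 3's level arm (0 at the rack's +y end, 95 mm apart), 203 mm up; rack axes. The 8 mm thick hook runs from the rail 54 mm to -x, then up to a tip 25 mm to -x and 35 mm above this point. A level eye lowered over the tip to 215 mm, handle pointing to rack -x, then let go, swings down and hangs, its centre within 30 mm of this point.
- jar0: squat capped paint jar, may be absent: round, 54 mm across (white cap 52 mm), 66 mm tall, about 0.15 kg; origin: centre of its underside, z up to the cap. Grip across its diameter from above, near the cap.
- jar1: squat capped paint jar, may be absent: round, 54 mm across (white cap 52 mm), 66 mm tall, about 0.15 kg; origin: centre of its underside, z up to the cap. Grip across its diameter from above, near the cap.
- jar2: squat capped paint jar, may be absent: round, 54 mm across (white cap 52 mm), 66 mm tall, about 0.15 kg; origin: centre of its underside, z up to the cap. Grip across its diameter from above, near the cap.
- scraper: Broad scraper lying flat, may be absent; 90 g. Origin: underside of mid-handle (near balance); x towards the eye, z up. Handle 26 mm wide, 12 thick, x = -40 to 59 mm: grip across its width. steel blade 60 mm wide, 4 mm thick; tail at x = -98 mm. Steel eye centred at x = 76 mm: flat ring 8 mm thick, hole 26, outside 40 mm. May hang either face out.
- knife: Palette knife lying flat, may be absent; 90 g. Origin: underside of mid-handle (near balance); x towards the eye, z up. Handle 22 mm wide, 12 thick, x = -40 to 63 mm: grip across its width. narrow steel blade 20 mm wide, 4 mm thick; tail at x = -122 mm. Steel eye centred at x = 80 mm: flat ring 8 mm thick, hole 26, outside 40 mm. May hang either face out.
- spatula: Round mixing spatula lying flat, may be absent; 90 g. Origin: underside of mid-handle (near balance); x towards the eye, z up. Handle 24 mm wide, 12 thick, x = -40 to 55 mm: grip across its width. round steel blade 56 mm across, 4 mm thick; tail at x = -116 mm. Steel eye centred at x = 72 mm: flat ring 8 mm thick, hole 26, outside 40 mm. May hang either face out.
- squeegee: Small squeegee lying flat, may be absent; 90 g. Origin: underside of mid-handle (near balance); x towards the eye, z up. Handle 25 mm wide, 12 thick, x = -40 to 59 mm: grip across its width. black crossbar 75 mm wide, 10 mm thick; tail at x = -96 mm. Steel eye centred at x = 76 mm: flat ring 8 mm thick, hole 26, outside 40 mm. May hang either face out.
- scraper_eye (a point): centre of the scraper's eye (hole axis = tool z), 4 mm above the tool's underside
- knife_eye (a point): centre of the knife's eye (hole axis = tool z), 4 mm above the tool's underside
- spatula_eye (a point): centre of the spatula's eye (hole axis = tool z), 4 mm above the tool's underside
- squeegee_eye (a point): centre of the squeegee's eye (hole axis = tool z), 4 mm above the tool's underside
- medium: bystander: white plastic bottle, 68 mm across, 170 mm tall; origin: centre of underside
- varnish: bystander: amber bottle, 64 mm across, 150 mm tall; origin: centre of underside
- tube0: bystander: paint tube lying flat along its x, 125 mm long, 30 mm wide, 21 mm high; origin: middle of its underside
Mind the look-alikes: they are no part of the job. Leave any green look-alike of the jar2 alone.

How it is judged:
On the way, in this order (a step that is already met when the one before it is completed fails the run):
1. all the paint jars stand upright in the tray (x of jar0 in the frame of tray between -0.05 and 0.05 m and y of jar0 in the frame of tray between -0.09 and 0.09 m and z of each of jar0, jar1, jar2 in the frame of tray below 0.015 m and angle between each of jar0, jar1, jar2's own z axis and vertical below 0.2 rad and x of jar1 in the frame of tray between -0.05 and 0.05 m and y of jar1 in the frame of tray between -0.09 and 0.09 m and x of jar2 in the frame of tray between -0.05 and 0.05 m and y of jar2 in the frame of tray between -0.09 and 0.09 m), for 0.2 s.
2. the tray is fully home in the bay (x of tray in the frame of bay above -0.012 m and horizontal distance between tray and bay below 0.02 m and angle between the x axis of tray and the x axis of bay, either way round below 0.12 rad and angle between tray's own z axis and vertical below 0.1 rad), for 0.2 s.
At the end, for the whole second after the job is handed in: Jars present: on the tray floor, upright within 0.2 rad. Tray: in the bay, under 12 mm short of home, within 20 mm and 0.12 rad of its place. Tools present: hanging, eye within 40 mm of the middle of a hook arm, handle within 0.6 rad of vertical, eyes over 50 mm apart (all of step 1 and all of step 2 and (distance between scraper_eye and hook0_arm below 0.04 m or distance between scraper_eye and hook1_arm below 0.04 m or distance between scraper_eye and hook2_arm below 0.04 m or distance between scraper_eye and hook3_arm below 0.04 m) and angle between each of scraper, knife, spatula, squeegee's own x axis and vertical below 0.6 rad and (distance between knife_eye and hook0_arm below 0.04 m or distance between knife_eye and hook1_arm below 0.04 m or distance between knife_eye and hook2_arm below 0.04 m or distance between knife_eye and hook3_arm below 0.04 m) and (distance between spatula_eye and hook0_arm below 0.04 m or distance between spatula_eye and hook1_arm below 0.04 m or distance between spatula_eye and hook2_arm below 0.04 m or distance between spatula_eye and hook3_arm below 0.04 m) and (distance between squeegee_eye and hook0_arm below 0.04 m or distance between squeegee_eye and hook1_arm below 0.04 m or distance between squeegee_eye and hook2_arm below 0.04 m or distance between squeegee_eye and hook3_arm below 0.04 m) and distance between scraper_eye and knife_eye above 0.05 m and distance between each of scraper_eye, knife_eye and spatula_eye above 0.05 m and distance between each of scraper_eye, knife_eye, spatula_eye and squeegee_eye above 0.05 m); the robot touches nothing.
It fails at once if the white bottle is shoved more than 60 mm away or knocked over (distance of medium from where it was at the start of the episode above 0.06 m or angle between medium's own z axis and vertical above 0.9 rad).
It fails at once if the amber bottle is shoved more than 60 mm away or knocked over (distance of varnish from where it was at the start of the episode above 0.06 m or angle between varnish's own z axis and vertical above 0.9 rad).
It fails at once if the loose paint tube is shoved more than 60 mm away or knocked over (distance of tube0 from where it was at the start of the episode above 0.06 m).
Of jar0, jar1, jar2 only 2 to 3 are there at a start; the rules pass over those that are not, and their reading is None.
Of scraper, knife, spatula, squeegee only 3 to 4 are there at a start; the rules pass over those that are not, and their reading is None.
At some moment in a run one of scraper, knife, spatula, squeegee may be knocked a few centimetres aside while the robot is not near it.
Once in a run the grip may slacken for a moment while it holds something.
It also fails if it takes over 210 s, if anything falls off the work surface, if the arm or the gripper's body presses on something with over 40 N, if the wrist force passes 120 N, or if a joint passes its speed limit or range.

## Working session

There is one attempt and no reset: what is moved stays moved. The work goes in short steps, Python scripts to look and compute and a shell command to move; the robot and the scene stay as the last step left them, time stands still between calls to the robot, and variables do not carry over. Pictures are saved under pics/ and viewed, at most 14 in all, crops included, and the job is handed in when it is done.

```bash
ls; mkdir -p pics; cat > h.py <<'E'
import numpy as np,cv2
from bench import ctrl
from scipy.spatial.transform import Rotation as R
def Ttool(o=None):
    o=o or ctrl.get_obs(); q=o["eef_rot"]; T=np.eye(4); T[:3,:3]=R.from_quat([q[1],q[2],q[3],q[0]]).as_matrix(); T[:3,3]=o["eef_pos"]; return T
def shot(name,png=None):
    T=Ttool(); c=ctrl.camera(name)
    c["P"]=T@c["T_tool_cam"] if name=="wrist" else np.array(c["pose"])
    if png: cv2.imwrite("pics/"+png,c["color"][...,::-1])
    return c
def cloud(c):
    h,w=c["range_z"].shape; v,u=np.mgrid[0:h,0:w]
    n=cv2.undistortPoints(np.stack([u,v],-1).reshape(-1,1,2).astype(np.float64),np.array(c["K"]),np.array(c["distortion"])).reshape(h,w,2)
    z=c["range_z"]; X=np.dstack([n[...,0]*z,n[...,1]*z,z])
    W=X@c["P"][:3,:3].T+c["P"][:3,3]; W[z==0]=np.nan
    return W
def ray(c,u,v,h):
    n=cv2.undistortPoints(np.array([[[u,v]]],float),np.array(c["K"]),np.array(c["distortion"])).ravel()
    d=c["P"][:3,:3]@np.r_[n,1]; o=c["P"][:3,3]; return o+d*(h-o[2])/d[2]
E
python3 - <<'E'
from h import *
o=ctrl.get_obs();print({k:np.round(v,3) for k,v in o.items()})
for n in("top","scene"):
    c=shot(n,n+"0.png"); np.savez(n+"0.npz",**c); print(n,np.round(c["P"],3).tolist())
E
```

```text
pics
{'time_s': np.float64(0.0), 'q': array([ 0.972,  0.182,  1.608, -0.   ,  1.354, -0.206]), 'dq': array([-0.   ,  0.001, -0.001, -0.002, -0.002, -0.002]), 'joint_efforts': array([ 0.0000e+00, -4.4489e+01, -3.5132e+01, -0.0000e+00,  9.0000e-03,
       -0.0000e+00]), 'eef_pos': array([0.22 , 0.531, 0.238]), 'eef_rot': array([-0.   ,  0.195,  0.981, -0.001]), 'wrist_force': array([ 0.27 , -0.965,  0.143]), 'torque': array([ 0.027, -0.   , -0.008]), 'grasp_force': np.float64(0.0), 'opening': np.float64(1.001)}
top [[-0.028, -0.989, 0.142, 0.386], [-1.0, 0.03, 0.005, 0.041], [-0.01, -0.142, -0.99, 1.387], [0.0, 0.0, 0.0, 1.0]]
scene [[-0.084, 0.535, -0.841, 1.603], [0.996, 0.032, -0.08, 0.148], [-0.016, -0.844, -0.535, 0.799], [0.0, 0.0, 0.0, 1.0]]
```

View pics/top0.png

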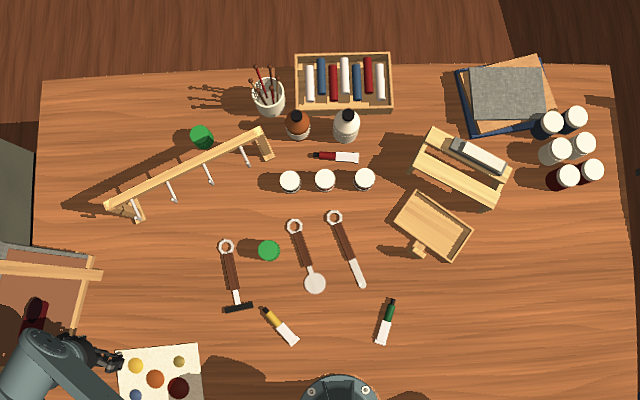

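View pics/scene0.png

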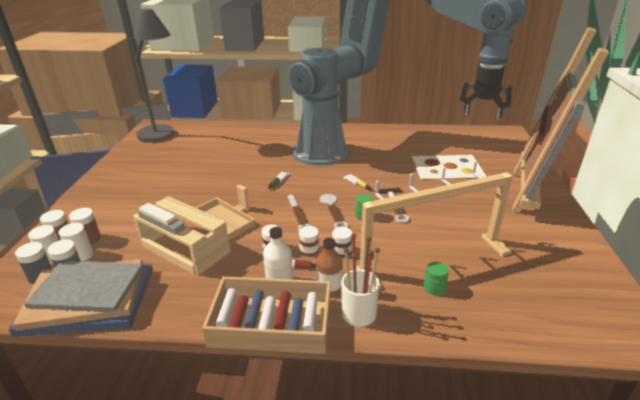

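The top view shows white-capped jars at (290,181), (325,180) and (365,179). The tools are a squeegee with its eye at (226,247), a spatula at (294,227) and a knife at (334,217); there's no scraper. The tray is at (432,226), the bay at (465,165), and the rack runs from (107,205) to (265,132). Possible look-alikes are the green jars at (268,250) and (201,137), plus a cluster of six white-capped jars around (570,148). I'll measure these and enlarge them.

```bash
cat > m1.py <<'E'
from h import *
c=dict(np.load("top0.npz")); W=cloud(c)
s=dict(np.load("scene0.npz")); V=cloud(s)
for n,u,v in [("j",290,181),("j",325,180),("j",365,179),("g",268,250),("g",201,137),("k",553,124),("k",576,120),("k",555,152),("k",585,143),("k",568,175),("k",592,170),("med",346,116),("var",297,118),("tubeR",335,156),("tubeY",280,325),("tubeG",385,320),("slat",470,160),("sk",485,155),("tray",432,226)]:
    z=W[v,u,2]
    r=W[v-24:v+25,u-24:u+25]; m=np.abs(r[...,2]-z)<.006
    nl,l=cv2.connectedComponents(m.astype(np.uint8)); p=r[l==l[24,24]]
    # scene-cam height check: points near the same xy
    d=np.hypot(V[...,0]-p[:,0].mean(),V[...,1]-p[:,1].mean())<.02; 
    zs=np.nanpercentile(V[...,2][d],95) if d.any() else np.nan
    rc=cv2.minAreaRect((p[:,:2]*1000).astype(np.float32))
    print(n,(u,v),np.round(p.mean(0),4),"rect",np.round(rc[0]),np.round(rc[1]),round(rc[2]),"scene z",round(zs,3))
# ortho height map 2mm/px : x 0.1..0.9 ups, y .6..-.6
def ortho(W,C,f):
    P=W.reshape(-1,3);col=C.reshape(-1,3); ok=~np.isnan(P[:,0]);P=P[ok];col=col[ok]; o=np.argsort(P[:,2])
    r=((0.85-P[o,0])/.0015).astype(int); q=((0.55-P[o,1])/.0015).astype(int); k=(r>=0)&(r<500)&(q>=0)&(q<733)
    im=np.zeros((500,733,3),np.uint8); im[r[k],q[k]]=col[o][k]; return im
im=c["color"]; a=cv2.resize(im[100:300,195:395],(600,600),interpolation=3)
b=cv2.resize(im[95:200,520:610],(200,233)); 
cv2.imwrite("pics/crop0.png",np.hstack([a,np.vstack([b,np.zeros((367,200,3),np.uint8)])])[...,::-1])
# masks: what stands at height in bay, rack, tray
for n,(u0,u1,v0,v1),lo,hi in [("tray rim",(385,475,188,265),.015,.03),("tray floor",(385,475,188,265),.003,.010),("grip",(385,475,188,265),.06,.09),("shelf",(410,520,120,210),.095,.11),("book",(410,520,120,210),.125,.15),("rail",(95,275,120,225),.21,.225),("hook",(95,275,120,225),.185,.209),("tips",(95,275,120,225),.226,.245)]:
    r=W[v0:v1,u0:u1]; m=(r[...,2]>lo)&(r[...,2]<hi); p=r[m]
    if len(p)<4: print(n,len(p)); continue
    rc=cv2.minAreaRect((p[:,:2]*1000).astype(np.float32)); print(n,len(p),np.round(p.mean(0),4),np.round(rc[0],1),np.round(rc[1]),round(rc[2],1))
E
python3 m1.py
```

```text
j (290, 181) [0.6149 0.1112 0.0655] rect [615. 112.] [49. 50.] 87 scene z 0.07
j (325, 180) [0.6164 0.02   0.0671] rect [617.  21.] [49. 50.] 44 scene z 0.07
j (365, 179) [ 0.6165 -0.0832  0.0665] rect [617. -83.] [50. 50.] 42 scene z 0.07
g (268, 250) [0.4377 0.1696 0.0661] rect [438. 170.] [51. 48.] 28 scene z 0.07
g (201, 137) [0.7459 0.3474 0.0653] rect [746. 348.] [49. 47.] 43 scene z 0.07
k (553, 124) [ 0.7507 -0.5954  0.0905] rect [ 750. -596.] [59. 57.] 64 scene z 0.093
k (576, 120) [ 0.7651 -0.6677  0.09  ] rect [ 765. -670.] [57. 59.] 64 scene z 0.092
k (555, 152) [ 0.6779 -0.6098  0.0902] rect [ 679. -611.] [59. 57.] 73 scene z 0.094
k (585, 143) [ 0.6923 -0.6834  0.0905] rect [ 692. -684.] [59. 56.] 83 scene z 0.093
k (568, 175) [ 0.6043 -0.6251  0.0904] rect [ 605. -625.] [55. 61.] 22 scene z 0.093
k (592, 170) [ 0.6185 -0.6988  0.0916] rect [ 618. -699.] [56. 57.] 79 scene z 0.093
med (346, 116) [ 0.7564 -0.0406  0.1706] rect [757. -40.] [29. 30.] 17 scene z 0.172
var (297, 118) [0.7639 0.087  0.1493] rect [765.  87.] [27. 30.] 88 scene z 0.153
tubeR (335, 156) [ 0.6859
[... 345 characters left out ...]
0.6493 -0.3759  0.1385] rect [ 649. -377.] [110.  33.] 59 scene z 0.141
tray (432, 226) [ 0.4912 -0.2668  0.0064] rect [ 490. -266.] [132. 129.] 87 scene z 0.008
tray rim 558 [ 0.4842 -0.2655  0.0217] [ 473.9 -254. ] [190. 154.] 52.7
tray floor 2577 [ 0.4901 -0.2623  0.0058] [ 491.  -260.7] [245. 205.] 87.8
grip 89 [ 0.4192 -0.2102  0.0803] [ 419.8 -211.2] [34. 15.] 52.2
shelf 2532 [ 0.62   -0.3177  0.1042] [ 629.1 -331.8] [237. 121.] 59.8
book 725 [ 0.6525 -0.368   0.1355] [ 653.2 -367.2] [150.  36.] 59.6
rail 1811 [0.625  0.3498 0.2181] [601.6 341.1] [ 79. 415.] 24.5
hook 478 [0.6048 0.3446 0.2034] [592.6 336.1] [ 57. 408.] 24.4
tips 55 [0.5693 0.3259 0.236 ] [570.  324.3] [  8. 291.] 24.6
```

View pics/crop0.png

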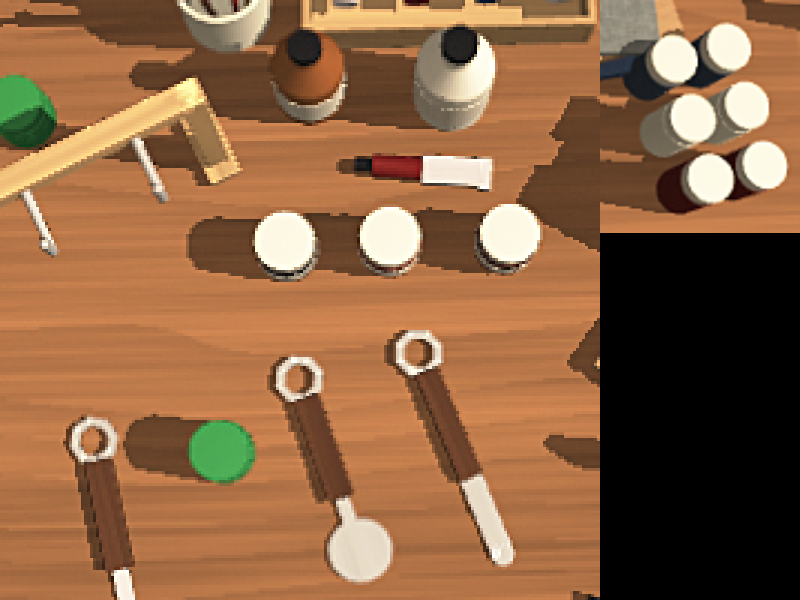

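```bash
cat > m2.py <<'E'
from h import *
c=dict(np.load("top0.npz")); W=cloud(c); s=dict(np.load("scene0.npz")); V=cloud(s)
def comp(r,lo,hi,minn=20):
    m=((r[...,2]>lo)&(r[...,2]<hi)).astype(np.uint8); n,l=cv2.connectedComponents(m)
    return [r[l==i] for i in range(1,n) if (l==i).sum()>=minn]
def show(n,ps):
    for p in ps:
        rc=cv2.minAreaRect((p[:,:2]*1000).astype(np.float32)); print(n,len(p),np.round(np.median(p,0),4),np.round(rc[0],1),np.round(rc[1]),round(rc[2],1))
show("tips",comp(W[120:225,95:275],.229,.245,4))
show("rail",comp(W[120:225,95:275],.214,.223,200))
show("shelf",comp(W[120:210,410:520],.097,.11,60))
show("rim",comp(W[188:265,385:475],.016,.028,40))
show("tools",comp(W[205:315,205:380],.005,.03,40))
for n,lo,hi in[("Vshelf",.097,.11),("Vrim",.016,.028),("Vrail",.212,.223)]:
    for b in [(0.5,.8,-.45,-.2),(0.38,.6,-.36,-.17),(.5,.75,.1,.6)]:
        m=(V[...,0]>b[0])&(V[...,0]<b[1])&(V[...,1]>b[2])&(V[...,1]<b[3]); r=np.where(m[...,None],V,np.nan); show(n+str(b),comp(r,lo,hi,60))
E
python3 m2.py
```

```text
tips 13 [0.6284 0.1942 0.237 ] [628.7 195. ] [7. 7.] 59.9
tips 10 [0.5889 0.2827 0.2375] [589.2 282.6] [6. 5.] 78.1
tips 15 [0.55   0.3676 0.2366] [549.5 369. ] [7. 8.] 29.3
tips 13 [0.5114 0.454  0.2363] [512.1 454.6] [5. 6.] 11.1
rail 1605 [0.6273 0.3485 0.2184] [626.3 352.3] [ 25. 415.] 24.6
shelf 808 [ 0.6766 -0.3026  0.1044] [ 661.8 -349.5] [235.  47.] 59.9
shelf 1665 [ 0.5976 -0.3127  0.1045] [ 598.5 -314.1] [238.  51.] 59.3
rim 485 [ 0.489  -0.2705  0.0222] [ 489.  -265.5] [190. 116.] 52.7
tools 498 [ 0.4622 -0.0257  0.0113] [452.5 -24.8] [186.  42.] 17.4
tools 557 [0.4388 0.0828 0.0106] [427.3  83. ] [197.  42.] 16.2
tools 720 [0.3663 0.2703 0.0108] [371.1 279.6] [195.  75.] 17.0
tools 54 [0.2794 0.179  0.0165] [276.9 178.3] [31. 18.] 42.8
Vshelf(0.5, 0.8, -0.45, -0.2) 927 [ 0.6065 -0.3051  0.1052] [ 598.3 -313.8] [240.  52.] 60.2
Vshelf(0.5, 0.8, -0.45, -0.2) 519 [ 0.6981 -0.292   0.1046] [ 666.3 -344.6] [225.  48.] 60.9
Vshelf(0.38, 0.6, -0.36, -0.17) 185 [ 0.5834 -0.332   0.1053] [ 589.7 -326.9] [103.  47.] 59.3
Vrim(0.5, 0.8, -0.45, -0.2) 282 [ 0.6929 -0.2795  0.0218] [ 686.6 -324.2] [106. 245.] 0.3
Vrim(0.5, 0.8, -0.45, -0.2) 161 [ 0.7635 -0.3869  0.0253] [ 762.5 -389.6] [75. 21.] 9.3
Vrim(0.38, 0.6, -0.36, -0.17) 260 [ 0.4551 -0.2307  0.0218] [ 478.9 -257.7] [204.  98.] 46.2
Vrim(0.5, 0.75, 0.1, 0.6) 132 [0.565  0.5361 0.0175] [564.1 535.8] [88. 31.] 21.5
Vrail(0.5, 0.75, 0.1, 0.6) 1112 [0.6371 0.3346 0.2188] [626.  349.2] [ 29. 411.] 24.9
```

The enlarged crop settles which jars are meant. Only three jars are 66 mm tall, 52 mm across, white-capped and not green: (290,181), (325,180) and (365,179). The two green ones are 66 mm tall but are look-alikes. The six on the right are 90 mm tall, so they are out too. Next I'll fit the tools and write a planning calculator.

```bash
cat >> h.py <<'E'
def plan(*ts,T=None):
    """targets (x,y,z,yaw_deg of tool y); prints shift/twist shares from the present pose"""
    T=Ttool() if T is None else T; y0=np.degrees(np.arctan2(T[1,1],T[0,1]))
    print("at",np.round(T[:3,3],4),"yaw",round(y0,2),"zaxis",np.round(T[:3,2],3))
    for t in ts:
        d=T[:3,:3].T@(np.array(t[:3])-T[:3,3])/.2; w=(y0-t[3]+180)%360-180
        print(t,"->",np.round(d,3).tolist(),round(np.radians(w)/1.5,3))
E
cat > m3.py <<'E'
from h import *
def tools(c,boxes):
    W=cloud(c); hsv=cv2.cvtColor(c["color"],cv2.COLOR_RGB2HSV)
    for n,(u0,u1,v0,v1),ex in boxes:
        r=W[v0:v1,u0:u1]; z=r[...,2]; h=hsv[v0:v1,u0:u1]
        hm=(z>.0085)&(z<.016)&(h[...,2]<130)
        l=cv2.connectedComponentsWithStats(hm.astype(np.uint8)); i=1+np.argmax(l[2][1:,4]); p=r[l[1]==i]
        rc=cv2.minAreaRect((p[:,:2]*1000).astype(np.float32))
        m=p[:,:2].mean(0); d=np.linalg.svd(p[:,:2]-m)[2][0]; 
        if d[0]<0:d=-d
        # eye: bright low points ahead of handle
        q=r[(z>.004)&(z<.012)&(h[...,1]<90)&(h[...,2]>120)]; s=(q[:,:2]-m)@d; q=q[(s>.03)&(s<.12)]
        e=cv2.minEnclosingCircle((q[:,:2]*1000).astype(np.float32)); ec=np.array(e[0])/1e3
        d2=(ec-m)/np.linalg.norm(ec-m)
        print(n,"handle",np.round(m,4),np.round(rc[1]),"z",round(np.median(p[:,2]),4),"yaw",round(np.degrees(np.arctan2(d[1],d[0])),1),"| eye",np.round(ec,4),"r",round(e[1],1),"n",len(q),"yaw2",round(np.degrees(np.arctan2(d2[1],d2[0])),1),"| origin",np.round(ec-ex*d2,4))
if __name__=="__main__":
    c=dict(np.load("top0.npz"))
    tools(c,[("squeegee",(205,250,232,315),.076),("spatula",(282,330,212,298),.072),("knife",(322,372,205,292),.080)])
    plan((.30,.40,.32,67.5),(.42,.05,.32,0),(.6165,-.083,.2,-37.3),(.6165,-.083,.1,-37.3))
E
python3 m3.py
```

```text
squeegee handle [0.385  0.2734] [98. 26.] z 0.0124 yaw 10.5 | eye [0.4505 0.2872] r 21.3 n 91 yaw2 11.9 | origin [0.3762 0.2715]
spatula handle [0.4405 0.0839] [95. 24.] z 0.0124 yaw 17.5 | eye [0.5119 0.0659] r 59.3 n 113 yaw2 -14.2 | origin [0.4421 0.0835]
knife handle [ 0.4566 -0.0273] [101.  21.] z 0.0124 yaw 21.2 | eye [ 0.521  -0.0045] r 21.6 n 83 yaw2 19.5 | origin [ 0.4456 -0.0312]
at [0.2198 0.5308 0.2385] yaw 67.5 zaxis [-0.001 -0.001 -1.   ]
(0.3, 0.4, 0.32, 67.5) -> [-0.621, -0.451, -0.407] -0.0
(0.42, 0.05, 0.32, 0) -> [-1.845, -1.838, -0.405] 0.785
(0.6165, -0.083, 0.2, -37.3) -> [-3.007, -2.076, 0.195] 1.219
(0.6165, -0.083, 0.1, -37.3) -> [-3.008, -2.075, 0.695] 1.219
```

```bash
python3 -m handwheel '[[[-0.62,-0.45,-0.41,0],[-0.62,-0.45,-0.41,0],[-0.62,-0.45,-0.41,0],[-0.62,-0.45,-0.41,0]]]' 72 
python3 -m handwheel '[[[-0.61,-0.69,0,0.5],[-0.61,-0.69,0,0.5],[-0.61,-0.69,0,0.5],[-0.61,-0.69,0,0.5],[-0.61,-0.69,0,0.5],[-0.61,-0.69,0,0.5]]]'
python3 - <<'E'
from h import *
plan((.50,-.05,.30,-37.3),(.6165,-.083,.12,-37.3))
E
```

```text
time_s: 0.6
eef_pos: [0.3022, 0.3993, 0.3233]
eef_rot: [0.001, 0.197, 0.98, 0.001]
wrist_force: [0.7, 0.7, 1.1]
opening: 0.845
grasp_force: 0.0
time_s: 1.35
eef_pos: [0.3595, 0.2273, 0.3207]
eef_rot: [-0.0, 0.539, 0.843, -0.0]
wrist_force: [-0.3, 0.3, 1.0]
opening: 0.844
grasp_force: 0.0
at [0.3595 0.2273 0.3207] yaw 24.82 zaxis [-0.001  0.    -1.   ]
(0.5, -0.05, 0.3, -37.3) -> [-1.553, 0.056, 0.103] 0.723
(0.6165, -0.083, 0.12, -37.3) -> [-1.948, 0.516, 1.002] 0.723
```

```bash
python3 -m handwheel '[[[-0.97,0.25,0.1,0.723],[-0.97,0.25,0.1,0.723],[-0.97,0.25,0.1,0.723],[-0.97,0.25,0.1,0.723],[-0.97,0.25,0.1,0.723],[-0.97,0.25,0.1,0.723],[-0.97,0.25,0.1,0.723]]]' | head -2
python3 - <<'E'
from h import *
c=shot("wrist","w1.png"); np.savez("w1.npz",**c); print(np.round(c["T_tool_cam"],3).tolist())
W=cloud(c)
plan((.6165,-.083,.12,-37.3),(.6165,-.083,.043,-37.3))
for b in [(.56,.68,-.14,-.03),(.56,.68,-.03,.07),(.56,.68,.06,.16)]:
    m=(W[...,0]>b[0])&(W[...,0]<b[1])&(W[...,1]>b[2])&(W[...,1]<b[3])&(W[...,2]>.058)&(W[...,2]<.075); p=W[m]
    if len(p)>20: rc=cv2.minEnclosingCircle((p[:,:2]*1000).astype(np.float32)); print(np.round(p.mean(0),4),np.round(rc[0],1),round(rc[1],1),len(p))
E
```

```text
time_s: 2.22
eef_pos: [0.4859, 0.0718, 0.3008]
[[-0.001, -0.952, -0.307, 0.078], [1.0, -0.001, -0.0, 0.0], [-0.0, -0.307, 0.952, -0.134], [0.0, 0.0, 0.0, 1.0]]
at [0.486  0.0717 0.301 ] yaw -37.24 zaxis [-0.001  0.    -1.   ]
(0.6165, -0.083, 0.12, -37.3) -> [-0.221, 0.988, 0.904] 0.001
(0.6165, -0.083, 0.043, -37.3) -> [-0.221, 0.988, 1.289] 0.001
[ 0.6171 -0.0823  0.0654] [617.7 -84.4] 26.2 1067
[0.6176 0.0202 0.0657] [617.5  19. ] 26.0 1252
[0.6161 0.1104 0.0656] [616.5 110.1] 25.8 1445
```

View pics/w1.png

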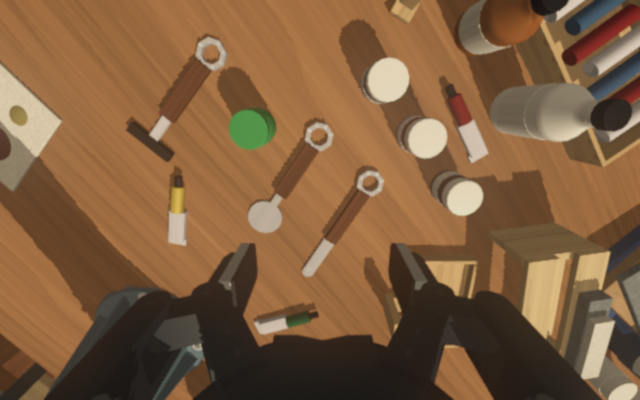

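The wrist view shows the jars at (387,80), (424,137) and (462,195). Both views agree on them to about 2 mm, with cap tops at 0.066. I'll pick the first jar at (0.617,-0.083).

```bash
python3 -m handwheel '[[[-0.22,0.99,0.3,0],[-0.22,0.99,0.3,0],[-0.22,0.99,0.5,0],[-0.22,0.99,0.9,0],[-0.22,0.99,0.9,0],[-0.22,0.99,0.9,0]]]' | head -2
python3 -m handwheel '[[[0,0,0.2,0],[0,0,0.385,0],[0,0,0.385,0],[0,0,0.385,0]]]' | head -2
python3 - <<'E'
from h import *
plan((.617,-.083,.043,-37.3))
E
```

```text
time_s: 3.02
eef_pos: [0.6132, -0.0841, 0.1163]
time_s: 3.52
eef_pos: [0.6179, -0.085, 0.0473]
at [ 0.6179 -0.085   0.0473] yaw -37.51 zaxis [ 0.004 -0.001 -1.   ]
(0.617, -0.083, 0.043, -37.3) -> [0.005, -0.01, 0.022] -0.002
```

```bash
python3 -m handwheel '[[[0,-0.005,0.02,0],[0,-0.005,0.02,0],[0,-0.005,0.02,0],[0,-0.005,0.02,0]]]' 40
python3 -m handwheel '[[[0,0,-0.2,0],[0,0,-0.4,0],[0,0,-0.5,0],[0,0,-0.5,0]]]'
python3 - <<'E'
from h import *
plan((.5256,-.2194,.14,-37.3),(.5256,-.2194,.052,-37.3))
c=shot("wrist"); W=cloud(c)
m=(W[...,0]>.36)&(W[...,0]<.6)&(W[...,1]>-.4)&(W[...,1]<-.15)
for n,lo,hi in[("rim",.015,.03),("grip",.074,.09)]:
    p=W[m&(W[...,2]>lo)&(W[...,2]<hi)]
    if len(p)>20: rc=cv2.minAreaRect((p[:,:2]*1000).astype(np.float32)); print(n,len(p),np.round(rc[0],1),np.round(rc[1]),round(rc[2],1))
E
```

```text
time_s: 4.03
eef_pos: [0.6175, -0.085, 0.0433]
eef_rot: [0.002, 0.897, 0.442, 0.002]
wrist_force: [-0.6, 0.4, 7.9]
opening: 0.598
grasp_force: 61.4
time_s: 4.53
eef_pos: [0.6164, -0.0848, 0.1422]
eef_rot: [0.001, 0.897, 0.441, 0.001]
wrist_force: [0.1, 0.6, -2.3]
opening: 0.598
grasp_force: 63.4
at [ 0.6164 -0.0848  0.1422] yaw -37.61 zaxis [ 0.004 -0.001 -1.   ]
(0.5256, -0.2194, 0.14, -37.3) -> [-0.81, 0.051, 0.01] -0.004
(0.5256, -0.2194, 0.052, -37.3) -> [-0.811, 0.05, 0.45] -0.004
rim 261 [ 533.1 -209.1] [ 58. 108.] 47.6
```

```bash
python3 -m handwheel '[[[-0.3,0.02,0,0],[-0.6,0.04,0,0],[-0.81,0.05,0,0],[-0.81,0.05,0,0],[-0.81,0.05,0.1,0],[-0.81,0.05,0.25,0],[-0.81,0.05,0.4,0],[-0.81,0.05,0.45,0],[-0.81,0.05,0.455,0],[-0.81,0.05,0.455,0]]]'
python3 - <<'E'
from h import *
plan((.5256,-.2194,.049,-37.3))
c=shot("top","t2.png"); W=cloud(c)
r=W[188:265,385:475]
m=((r[...,2]>.016)&(r[...,2]<.028)).astype(np.uint8); n,l,s,_=cv2.connectedComponentsWithStats(m); print(s[:,4])
E
```

```text
time_s: 5.82
eef_pos: [0.5245, -0.2183, 0.0491]
eef_rot: [-0.0, 0.897, 0.442, -0.0]
wrist_force: [-0.4, -0.0, -0.7]
opening: 0.604
grasp_force: 63.3
at [ 0.5245 -0.2183  0.0491] yaw -37.58 zaxis [-0.  0. -1.]
(0.5256, -0.2194, 0.049, -37.3) -> [-0.001, 0.008, 0.0] -0.003
[6862    1   28   38    1]
```

```bash
python3 -m handwheel '[[[0,0.004,0.005,0],[0,0.004,0.005,0],[0,0.004,0,0],[0,0.004,-0.2,0],[0,0.004,-0.45,0],[0,0.004,-0.55,0],[0,0.004,-0.55,0]]]' 70 |head -2
python3 - <<'E'
from h import *
plan((.617,.020,.16,-37.5),(.617,.020,.043,-37.5))
c=shot("top","t3.png"); W=cloud(c)
b=W; m=(b[...,0]>.36)&(b[...,0]<.6)&(b[...,1]>-.4)&(b[...,1]<-.15)&(b[...,2]>.06)&(b[...,2]<.085)
n,l,s,_=cv2.connectedComponentsWithStats(m.astype(np.uint8))
for i in range(1,n):
    if s[i,4]>30: print(s[i,4],np.round(np.median(W[l==i],0),4))
E
```

```text
time_s: 6.75
eef_pos: [0.5262, -0.2202, 0.1615]
at [ 0.5262 -0.2202  0.1615] yaw -37.62 zaxis [ 0.004 -0.003 -1.   ]
(0.617, 0.02, 0.16, -37.5) -> [1.228, -0.373, 0.006] -0.001
(0.617, 0.02, 0.043, -37.5) -> [1.228, -0.376, 0.591] -0.001
```

```bash
python3 -m handwheel '[[[0.3,-0.1,0,0],[0.6,-0.2,0,0],[0.9,-0.3,0,0],[0.95,-0.3,0,0],[0.95,-0.3,0,0]]]' |head -2
python3 -m handwheel '[[[0.278,-0.075,0,0],[0.278,-0.075,0.1,0],[0.278,-0.075,0.3,0],[0.278,-0.075,0.55,0],[0.278,-0.075,0.59,0],[0.278,-0.075,0.59,0],[0.278,-0.075,0.59,0]]]' |head -2
python3 - <<'E'
from h import *
plan((.617,.020,.043,-37.5))
E
```

```text
time_s: 7.42
eef_pos: [0.5927, -0.0316, 0.1576]
time_s: 8.3
eef_pos: [0.6171, 0.0201, 0.0436]
at [0.6171 0.0201 0.0436] yaw -37.65 zaxis [ 0.004 -0.001 -1.   ]
(0.617, 0.02, 0.043, -37.5) -> [-0.001, -0.0, 0.003] -0.002
```

```bash
python3 -m handwheel '[[[0,0,0,0],[0,0,0,0],[0,0,0,0],[0,0,0,0]]]' 40 | tail -2
python3 -m handwheel '[[[0,0,-0.2,0],[0,0,-0.4,0],[0,0,-0.55,0],[0,0,-0.55,0]]]' | tail -2
python3 - <<'E'
from h import *
plan((.4905,-.2655,.155,-37.5),(.4905,-.2655,.05,-37.5))
E
```

```text
opening: 0.596
grasp_force: 61.3
opening: 0.599
grasp_force: 64.0
at [0.6176 0.0208 0.155 ] yaw -37.59 zaxis [ 0.007 -0.001 -1.   ]
(0.4905, -0.2655, 0.155, -37.5) -> [-1.522, 0.37, -0.003] -0.001
(0.4905, -0.2655, 0.05, -37.5) -> [-1.524, 0.366, 0.522] -0.001
```

```bash
python3 -m handwheel '[[[-0.3,0.08,0,0],[-0.6,0.16,0,0],[-0.9,0.24,0,0],[-0.95,0.24,0,0],[-0.95,0.24,0,0]]]' |head -2
cat > trayfit.py <<'E'
from h import *
def rep(cam,png=None):
    c=shot(cam,png); W=cloud(c); x,y,z=W[...,0],W[...,1],W[...,2]
    m=(x>.36)&(x<.66)&(y>-.42)&(y<-.15)
    for n,lo,hi in[("rim",.015,.03),("grip",.076,.088),("cap",.064,.076)]:
        k=(m&(z>lo)&(z<hi)).astype(np.uint8); nn,l,s,_=cv2.connectedComponentsWithStats(k)
        for i in range(1,nn):
            if s[i,4]>35: p=W[l==i]; rc=cv2.minAreaRect((p[:,:2]*1000).astype(np.float32)); print(cam,n,s[i,4],np.round(np.median(p,0),4),np.round(rc[0],1),np.round(rc[1],1),round(rc[2],1))
if __name__=="__main__":
    rep("top"); rep("wrist")
    plan((.4905,-.2655,.155,-37.5),(.4905,-.2655,.05,-37.5))
E
python3 trayfit.py
```

```text
time_s: 9.93
eef_pos: [0.5366, -0.1587, 0.1501]
top rim 187 [ 0.4456 -0.3373  0.0216] [ 451.5 -317.8] [ 62.1 112.4] 52.4
top rim 74 [ 0.4733 -0.202   0.0215] [ 473.6 -201.3] [86.2  7.4] 50.7
top cap 154 [ 0.5135 -0.2203  0.0711] [ 512.  -220.4] [27.4 47.9] 18.3
wrist rim 171 [ 0.6409 -0.2073  0.0226] [ 646.4 -207.7] [10.6 28.8] 82.5
wrist rim 631 [ 0.5726 -0.2243  0.0216] [ 574.  -230.9] [38.5 76.1] 4.1
wrist rim 306 [ 0.6518 -0.4034  0.0279] [ 654.7 -404. ] [42.7 13.6] 59.9
wrist rim 68 [ 0.4148 -0.28    0.022 ] [ 414.3 -280.7] [27.   4.5] 52.1
wrist grip 275 [ 0.6405 -0.2066  0.0825] [ 646.3 -207.6] [11. 29.] 82.6
wrist grip 98 [ 0.5269 -0.3954  0.0818] [ 526.7 -398.9] [12.  8.] 60.7
wrist cap 215 [ 0.6413 -0.2069  0.0703] [ 646.4 -207.4] [11.1 28.5] 83.3
wrist cap 36 [ 0.4255 -0.2168  0.0677] [ 422.7 -220.2] [23.1  0.6] 52.2
wrist cap 134 [ 0.5286 -0.3965  0.0698] [ 527.1 -397.1] [15.3  8.5] 15.8
at [ 0.5376 -0.1575  0.1506] yaw -37.56 zaxis [-0.001  0.001 -1.   ]
(0.4905, -0.2655, 0.155, -37.5) -> [-0.572, 0.143, -0.023] -0.001
(0.4905, -0.2655, 0.05, -37.5) -> [-0.572, 0.143, 0.502] -0.001
```

```bash
python3 -m handwheel '[[[-0.3,0.08,-0.02,0],[-0.572,0.143,-0.02,0],[-0.572,0.143,-0.02,0],[-0.572,0.143,0.1,0],[-0.572,0.143,0.25,0],[-0.572,0.143,0.4,0],[-0.572,0.143,0.49,0],[-0.572,0.143,0.507,0],[-0.572,0.143,0.507,0],[-0.572,0.143,0.507,0]]]'
python3 - <<'E'
from h import *
plan((.4905,-.2655,.049,-37.5))
E
```

```text
time_s: 11.28
eef_pos: [0.4911, -0.2671, 0.0507]
eef_rot: [0.001, 0.897, 0.442, 0.0]
wrist_force: [-0.4, -0.1, -2.1]
opening: 0.598
grasp_force: 63.9
at [ 0.4911 -0.2671  0.0507] yaw -37.59 zaxis [ 0.001 -0.001 -1.   ]
(0.4905, -0.2655, 0.049, -37.5) -> [0.005, -0.007, 0.009] -0.001
```

Release, lift and go to the third jar at (0.616,0.110).

```bash
python3 -m handwheel '[[[0.005,-0.007,0.009,0],[0.005,-0.007,0.009,0],[0,0,0,0],[0,0,-0.2,0],[0,0,-0.45,0],[0,0,-0.55,0],[0,0,-0.55,0]]]' 70 |head -2
python3 -m handwheel '[[[0.3,-0.1,0,0],[0.6,-0.2,0,0],[0.9,-0.3,0,0],[0.95,-0.3,0,0],[0.95,-0.3,0,0]]]' |head -2
python3 - <<'E'
from h import *
import trayfit; trayfit.rep("top")
plan((.6165,.110,.16,-37.5),(.6165,.110,.043,-37.5))
E
```

```text
time_s: 12.15
eef_pos: [0.4915, -0.268, 0.1622]
time_s: 12.78
eef_pos: [0.5584, -0.0792, 0.1586]
top rim 423 [ 0.4637 -0.2877  0.022 ] [ 482.2 -262.8] [186.8 130.2] 52.5
top grip 75 [ 0.4196 -0.2112  0.0823] [ 419.8 -210.9] [34.2 14.1] 53.4
top cap 275 [ 0.5221 -0.2183  0.0712] [ 523.2 -220.2] [42.9 51.4] 74.5
top cap 300 [ 0.4894 -0.2652  0.0712] [ 489.5 -265.7] [49.  51.4] 22.3
at [ 0.5582 -0.0802  0.1588] yaw -37.6 zaxis [-0.002  0.    -1.   ]
(0.6165, 0.11, 0.16, -37.5) -> [0.931, -0.349, -0.007] -0.001
(0.6165, 0.11, 0.043, -37.5) -> [0.932, -0.348, 0.578] -0.001
```

```bash
python3 - <<'E'
from h import *
W=cloud(dict(np.load("top0.npz"))); x,y,z=W[...,0],W[...,1],W[...,2]
m=(x>.58)&(x<.75)&(y>.135)&(y<.215)&(z>.008)
for lo in np.arange(0,.24,.02):
    p=W[m&(z>lo)&(z<=lo+.02)]
    if len(p): print(round(lo,2),len(p),np.round(p.min(0),3),np.round(p.max(0),3))
plan((.6165,.110,.16,-115),(.6165,.110,.043,-115))
E
```

```text
0.0 111 [0.593 0.135 0.008] [0.746 0.211 0.02 ]
0.02 19 [0.606 0.137 0.02 ] [0.701 0.181 0.04 ]
0.04 17 [0.693 0.162 0.04 ] [0.703 0.181 0.059]
0.06 17 [0.614 0.137 0.062] [0.7   0.181 0.08 ]
0.08 18 [0.693 0.162 0.08 ] [0.702 0.18  0.1  ]
0.1 15 [0.693 0.162 0.101] [0.704 0.181 0.114]
0.12 23 [0.694 0.162 0.12 ] [0.704 0.181 0.139]
0.14 19 [0.694 0.163 0.141] [0.703 0.182 0.16 ]
0.16 16 [0.693 0.164 0.161] [0.702 0.18  0.18 ]
0.18 26 [0.679 0.162 0.181] [0.702 0.208 0.2  ]
0.2 270 [0.625 0.161 0.201] [0.72  0.215 0.22 ]
0.22 76 [0.625 0.168 0.22 ] [0.718 0.214 0.239]
at [ 0.5582 -0.0802  0.1588] yaw -37.6 zaxis [-0.002  0.    -1.   ]
(0.6165, 0.11, 0.16, -115) -> [0.931, -0.349, -0.007] 0.901
(0.6165, 0.11, 0.043, -115) -> [0.932, -0.348, 0.578] 0.901
```

```bash
python3 -m handwheel '[[[0.1,-0.04,-0.1,0.3],[0.1,-0.04,-0.1,0.6],[0.3,-0.1,-0.1,0.9],[0.5,-0.2,-0.1,0.9],[0.7,-0.3,-0.1,0.9],[0.93,-0.349,-0.1,0.9],[0.93,-0.349,-0.05,0.9],[0.93,-0.349,0,0.9],[0.93,-0.349,0,0.9],[0.93,-0.349,0,0.9]]]' |head -3
python3 - <<'E'
from h import *
plan((.6165,.110,.16,-115),(.6165,.110,.043,-115))
E
```

```text
time_s: 14.08
eef_pos: [0.6173, 0.1088, 0.16]
eef_rot: [0.0, 0.976, -0.217, 0.0]
at [0.6173 0.1088 0.16  ] yaw -115.02 zaxis [ 0. -0. -1.]
(0.6165, 0.11, 0.16, -115) -> [-0.006, -0.004, 0.0] -0.0
(0.6165, 0.11, 0.043, -115) -> [-0.006, -0.004, 0.585] -0.0
```

```bash
python3 -m handwheel '[[[-0.006,-0.004,0.2,0],[-0.006,-0.004,0.45,0],[-0.006,-0.004,0.585,0],[-0.006,-0.004,0.585,0],[-0.006,-0.004,0.585,0],[-0.006,-0.004,0.585,0]]]' |head -2
python3 -m handwheel '[[[0,0,0,0],[0,0,0,0],[0,0,0,0],[0,0,0,0]]]' 40 | tail -2
python3 -m handwheel '[[[0,0,-0.2,0],[0,0,-0.4,0],[0,0,-0.6,0],[0,0,-0.6,0]]]' | tail -2
python3 - <<'E'
from h import *
plan((.56,-.08,.165,-37.5))
E
```

```text
time_s: 14.82
eef_pos: [0.6179, 0.1113, 0.0451]
opening: 0.592
grasp_force: 62.2
opening: 0.595
grasp_force: 65.7
at [0.6189 0.1115 0.1675] yaw -114.95 zaxis [ 0.008 -0.    -1.   ]
(0.56, -0.08, 0.165, -37.5) -> [0.137, 0.993, 0.01] -0.901
```

```bash
python3 -m handwheel '[[[0.03,0.25,0,0],[0.06,0.5,0,-0.1],[0.1,0.75,0,-0.2],[0.13,0.99,0,-0.3],[0.13,0.99,0,-0.5],[0.13,0.99,0,-0.7],[0.13,0.99,0,-0.9],[0.13,0.99,0,-0.9],[0.13,0.99,0,-0.9],[0.13,0.99,0,-0.9]]]' | tail -2
python3 - <<'E'
from h import *
plan((.4555,-.3115,.165,-37.5),(.4555,-.3115,.05,-37.5))
E
```

```text
opening: 0.593
grasp_force: 66.0
at [ 0.5553 -0.0787  0.1614] yaw -37.69 zaxis [-0.002  0.001 -1.   ]
(0.4555, -0.3115, 0.165, -37.5) -> [-1.226, 0.317, -0.018] -0.002
(0.4555, -0.3115, 0.05, -37.5) -> [-1.226, 0.318, 0.557] -0.002
```

```bash
python3 -m handwheel '[[[-0.3,0.08,-0.02,0],[-0.6,0.16,-0.02,0],[-0.9,0.25,-0.02,0],[-0.9,0.25,-0.02,0],[-0.9,0.25,-0.02,0]]]' | tail -2
python3 - <<'E'
from h import *
import trayfit; trayfit.rep("top")
plan((.4555,-.3115,.165,-37.5),(.4555,-.3115,.051,-37.5))
E
```

```text
opening: 0.598
grasp_force: 66.0
top rim 216 [ 0.5441 -0.205   0.0217] [ 524.9 -222.2] [ 77.5 112.2] 52.3
top rim 73 [ 0.4378 -0.3417  0.0221] [ 437.7 -342. ] [ 6.8 82.3] 52.8
top cap 300 [ 0.5236 -0.2171  0.071 ] [ 523.5 -216.2] [49.2 49.8] 88.0
at [ 0.4859 -0.2511  0.1663] yaw -37.69 zaxis [-0.001  0.001 -1.   ]
(0.4555, -0.3115, 0.165, -37.5) -> [-0.332, 0.064, 0.006] -0.002
(0.4555, -0.3115, 0.051, -37.5) -> [-0.332, 0.065, 0.576] -0.002
```

```bash
python3 -m handwheel '[[[-0.15,0.03,0,0],[-0.332,0.064,0,0],[-0.332,0.064,0,0],[-0.332,0.064,0.2,0],[-0.332,0.064,0.35,0],[-0.332,0.064,0.5,0],[-0.332,0.064,0.576,0],[-0.332,0.064,0.576,0],[-0.332,0.064,0.576,0]]]' 
python3 - <<'E'
from h import *
plan((.4555,-.3115,.0495,-37.5))
E
```

```text
time_s: 18.88
eef_pos: [0.4565, -0.3126, 0.0526]
eef_rot: [0.001, 0.897, 0.442, 0.0]
wrist_force: [-0.7, 0.6, -2.1]
opening: 0.596
grasp_force: 74.5
at [ 0.4565 -0.3126  0.0526] yaw -37.58 zaxis [ 0.001 -0.001 -1.   ]
(0.4555, -0.3115, 0.0495, -37.5) -> [0.001, -0.007, 0.015] -0.001
```

```bash
python3 -m handwheel '[[[0,-0.007,0.012,0],[0,-0.007,0.012,0],[0,0,0,0],[0,0,-0.2,0],[0,0,-0.45,0],[0,0,-0.6,0],[0,0,-0.6,-0.1],[0,0,-0.6,-0.2]]]' 70 |head -2
python3 -m handwheel '[[[0,-0.3,0,-0.2],[0,-0.6,0,-0.4],[0,-0.6,0,-0.5],[0,-0.6,0,-0.7],[0,-0.6,0,-0.8],[0,-0.6,0,-0.83],[0,-0.6,0,-0.83],[0,-0.6,0,-0.83]]]' |head -2
python3 - <<'E'
from h import *
import trayfit; trayfit.rep("top","t5.png")
plan((.4196,-.211,.16,52.6),(.4196,-.211,.06,52.6))
E
```

```text
time_s: 19.88
eef_pos: [0.456, -0.3131, 0.1729]
time_s: 20.88
eef_pos: [0.3433, -0.2709, 0.1721]
top rim 554 [ 0.4888 -0.2585  0.0218] [ 483.4 -261.5] [191.4 129.2] 52.7
top grip 72 [ 0.4198 -0.211   0.0817] [ 419.9 -210.8] [33.6 14.4] 52.0
top cap 304 [ 0.5228 -0.2173  0.0714] [ 523.3 -216.9] [49.3 49.8] 88.1
top cap 303 [ 0.4889 -0.2655  0.0706] [ 489.2 -266.5] [49.3 52.3] 10.3
top cap 300 [ 0.4561 -0.312   0.0711] [ 457.  -311.8] [50.6 49.7] 45.1
at [ 0.3433 -0.2709  0.172 ] yaw 50.75 zaxis [ 0.    -0.001 -1.   ]
(0.4196, -0.211, 0.16, 52.6) -> [-0.106, 0.473, 0.06] -0.021
(0.4196, -0.211, 0.06, 52.6) -> [-0.106, 0.473, 0.56] -0.021
```

```bash
python3 -m handwheel '[[[-0.05,0.24,0.06,-0.021],[-0.106,0.473,0.06,-0.021],[-0.106,0.473,0.06,-0.021],[-0.106,0.473,0.25,-0.021],[-0.106,0.473,0.45,-0.021],[-0.106,0.473,0.56,-0.021],[-0.106,0.473,0.56,-0.021],[-0.106,0.473,0.56,-0.021]]]' |head -2
python3 -m handwheel '[[[0,0,0,0],[0,0,0,0],[0,0,0,0],[0,0,0,0]]]' 20
python3 - <<'E'
from h import *
T=Ttool(); plan()
import math
# tray pose from bay yaw -30, origin
b=np.array([.6243,-.329]);
def grip(x,yaw,y=0):
    a=np.radians(-30); o=b+x*np.array([np.cos(a),np.sin(a)])+y*np.array([-np.sin(a),np.cos(a)]); t=np.radians(yaw); return o-.09*np.array([np.cos(t),np.sin(t)])
z=T[2,3]
plan(*[tuple(np.round(grip(x,-30),4))+(z,60) for x in (-.14,-.10,-.06,-.02,0,.003)])
E
```

```text
time_s: 21.92
eef_pos: [0.4196, -0.2115, 0.0607]
time_s: 22.42
eef_pos: [0.4198, -0.2113, 0.061]
eef_rot: [0.001, 0.32, 0.948, -0.001]
wrist_force: [-2.5, 0.6, 6.2]
opening: 0.407
grasp_force: 60.5
at [ 0.4198 -0.2113  0.061 ] yaw 52.71 zaxis [ 0.001 -0.001 -1.   ]
at [ 0.4198 -0.2113  0.061 ] yaw 52.71 zaxis [ 0.001 -0.001 -1.   ]
(np.float64(0.4251), np.float64(-0.214), np.float64(0.060954404450157595), 60) -> [-0.029, 0.005, 0.0] -0.085
(np.float64(0.4598), np.float64(-0.234), np.float64(0.060954404450157595), 60) -> [-0.228, 0.031, 0.0] -0.085
(np.float64(0.4944), np.float64(-0.254), np.float64(0.060954404450157595), 60) -> [-0.426, 0.056, 0.001] -0.085
(np.float64(0.529), np.float64(-0.274), np.float64(0.060954404450157595), 60) -> [-0.624, 0.081, 0.001] -0.085
(np.float64(0.5464), np.float64(-0.284), np.float64(0.060954404450157595), 60) -> [-0.724, 0.094, 0.001] -0.085
(np.float64(0.549), np.float64(-0.2855), np.float64(0.060954404450157595), 60) -> [-0.739, 0.096, 0.001] -0.085
```

```bash
python3 -m handwheel '[[[-0.01,0,0,-0.03],[-0.02,0.003,0,-0.06],[-0.029,0.005,0,-0.085],[-0.029,0.005,0,-0.085],[-0.08,0.012,0,-0.085],[-0.13,0.018,0,-0.085],[-0.18,0.025,0,-0.085],[-0.228,0.031,0,-0.085],[-0.228,0.031,0,-0.085],[-0.228,0.031,0,-0.085]]]'
python3 - <<'E'
from h import *
import trayfit; trayfit.rep("top")
z=Ttool()[2,3]
plan((.5290,-.274,.061,60),(.5420,-.2815,.061,60),(.5464,-.284,.061,60))
E
```

```text
time_s: 23.68
eef_pos: [0.4581, -0.2323, 0.061]
eef_rot: [-0.002, 0.258, 0.966, 0.0]
wrist_force: [-10.7, 6.3, 18.0]
opening: 0.41
grasp_force: 62.0
top rim 228 [ 0.5844 -0.2152  0.0219] [ 559.7 -235.6] [ 93.  111.9] 59.0
top rim 84 [ 0.5464 -0.3617  0.0222] [ 550.1 -355.3] [76.5 18. ] 48.1
top cap 291 [ 0.561  -0.2237  0.0713] [ 561.9 -224.3] [49.9 48.9] 29.2
at [ 0.4581 -0.2323  0.061 ] yaw 60.06 zaxis [-0.003  0.002 -1.   ]
(0.529, -0.274, 0.061, 60) -> [-0.411, -0.004, -0.002] 0.001
(0.542, -0.2815, 0.061, 60) -> [-0.486, -0.004, -0.002] 0.001
(0.5464, -0.284, 0.061, 60) -> [-0.512, -0.003, -0.002] 0.001
```

```bash
python3 -m handwheel '[[[-0.07,0,-0.005,0],[-0.14,0,-0.005,0],[-0.21,-0.002,-0.005,0],[-0.28,-0.003,-0.005,0],[-0.34,-0.004,-0.005,0],[-0.4,-0.004,-0.005,0],[-0.44,-0.004,-0.005,0],[-0.47,-0.004,-0.005,0],[-0.47,-0.004,-0.005,0],[-0.47,-0.004,-0.005,0]]]'
python3 - <<'E'
from h import *
plan((.5464,-.284,.061,60),(.5482,-.285,.061,60))
E
```

```text
time_s: 24.98
eef_pos: [0.5396, -0.2803, 0.061]
eef_rot: [-0.001, 0.259, 0.966, 0.0]
wrist_force: [-4.6, 3.7, 4.8]
opening: 0.412
grasp_force: 60.4
at [ 0.5396 -0.2803  0.061 ] yaw 60.03 zaxis [-0.002  0.001 -1.   ]
(0.5464, -0.284, 0.061, 60) -> [-0.039, 0.001, 0.0] 0.0
(0.5482, -0.285, 0.061, 60) -> [-0.049, 0.001, -0.0] 0.0
```

```bash
python3 -m handwheel '[[[-0.01,0,0,0],[-0.02,0,0,0],[-0.03,0,0,0],[-0.04,0,0,0],[-0.05,0,0,0],[-0.05,0,0,0],[-0.05,0,0,0]]]'
python3 - <<'E'
from h import *
plan()
E
```

```text
time_s: 25.85
eef_pos: [0.5475, -0.2848, 0.061]
eef_rot: [-0.002, 0.259, 0.966, 0.001]
wrist_force: [-8.8, 4.9, 7.2]
opening: 0.413
grasp_force: 60.6
at [ 0.5475 -0.2848  0.061 ] yaw 60.03 zaxis [-0.004  0.002 -1.   ]
```

```bash
python3 -m handwheel '[[[-0.01,0,0,0],[-0.01,0,0,0],[-0.01,0,0,0]]]' | sed -n '2p;4p'
python3 -m handwheel '[[[-0.01,0,0,0],[-0.01,0,0,0],[-0.01,0,0,0]]]' | sed -n '2p;4p'
```

```text
eef_pos: [0.5482, -0.2852, 0.061]
wrist_force: [-12.8, 7.4, 11.9]
eef_pos: [0.5482, -0.2852, 0.061]
wrist_force: [-20.8, 11.3, 18.5]
```

```bash
python3 -m handwheel '[[[0.015,0,0,0],[0.015,0,0,0],[0.015,0,0,0],[0.015,0,0,0],[0.015,0,-0.2,0],[0.015,0,-0.45,0],[0.015,0,-0.7,0],[0.4,0,-0.95,0],[0.7,0,-0.95,0],[0.7,0,-0.95,0]]]' 70 |head -2
python3 - <<'E'
from h import *
import trayfit,m3; trayfit.rep("top","t6.png")
c=shot("top"); np.savez("t6.npz",**c)
try: m3.tools(c,[("squeegee",(205,250,232,315),.076),("spatula",(282,330,212,298),.072),("knife",(322,372,205,292),.080)])
except Exception as e: print(e)
plan((.4456,-.0312,.23,111))
E
```

```text
time_s: 27.85
eef_pos: [0.4295, -0.2167, 0.2515]
top rim 143 [ 0.5937 -0.2801  0.0209] [ 594.5 -276.7] [129.   20.9] 54.1
top grip 84 [ 0.5472 -0.2854  0.0831] [ 547.3 -285.1] [37.3 14.7] 63.3
top cap 127 [ 0.6359 -0.338   0.0716] [ 636.4 -337.7] [49.8 24.8] 59.1
top cap 138 [ 0.6078 -0.3866  0.0717] [ 609.3 -386.8] [49.5 27.1] 60.7
squeegee handle [0.3863 0.2733] [97. 26.] z 0.0125 yaw 11.3 | eye [0.4505 0.287 ] r 21.4 n 85 yaw2 12.0 | origin [0.3762 0.2712]
spatula handle [0.4411 0.084 ] [96. 24.] z 0.0123 yaw 17.9 | eye [0.5147 0.0659] r 60.3 n 105 yaw2 -13.8 | origin [0.4448 0.0831]
knife handle [ 0.4562 -0.0277] [101.  21.] z 0.0121 yaw 20.0 | eye [ 0.5214 -0.0033] r 20.9 n 86 yaw2 20.5 | origin [ 0.4464 -0.0313]
at [ 0.4302 -0.2172  0.2516] yaw 60.02 zaxis [ 0.001 -0.001 -1.   ]
(0.4456, -0.0312, 0.23, 111) -> [0.398, 0.844, 0.107] -0.593
```

View pics/t6.png

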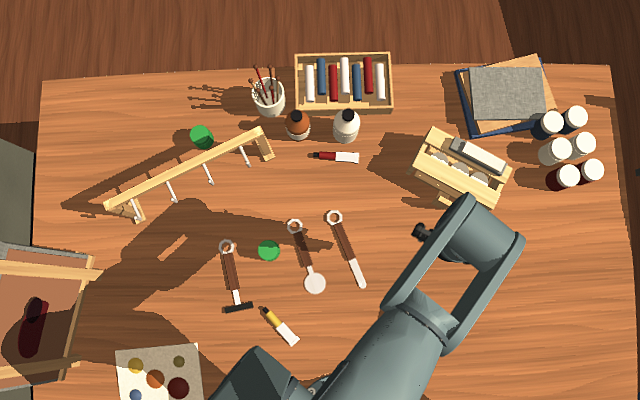

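Picture: the tray is under the shelf and the tools have not moved. Next is the knife, with its eye at (334,217).

```bash
python3 -m handwheel '[[[0.1,0.2,0.1,-0.15],[0.2,0.42,0.1,-0.3],[0.3,0.63,0.1,-0.45],[0.398,0.844,0.1,-0.585],[0.398,0.844,0.3,-0.585],[0.398,0.844,0.6,-0.585],[0.398,0.844,0.6,-0.585],[0.398,0.844,0.6,-0.585]]]' 60 |head -2
python3 - <<'E'
from h import *
import m3
W=cloud(shot("wrist")); x,y,z=W[...,0],W[...,1],W[...,2]
p=W[(x>.47)&(x<.56)&(y>-.04)&(y<.04)&(z>.003)&(z<.02)]; print(len(p))
if len(p): e=cv2.minEnclosingCircle((p[:,:2]*1000).astype(np.float32)); print(np.round(p.max(0),3),np.round(p.min(0),3),e)
plan((.446,-.0313,.06,110.3),(.446,-.0313,.010,110.3))
E
```

```text
time_s: 28.95
eef_pos: [0.448, -0.0326, 0.1322]
1409
[0.543 0.016 0.014] [ 0.47  -0.036  0.003] ((506.3900146484375, -16.946613311767578), 40.85883331298828)
at [ 0.4486 -0.0328  0.1329] yaw 110.27 zaxis [ 0.003 -0.001 -1.   ]
(0.446, -0.0313, 0.06, 110.3) -> [0.011, 0.013, 0.364] -0.0
(0.446, -0.0313, 0.01, 110.3) -> [0.011, 0.013, 0.614] -0.0
```

```bash
python3 -m handwheel '[[[0.011,0.013,0.2,0],[0.011,0.013,0.4,0],[0.011,0.013,0.55,0],[0.011,0.013,0.614,0],[0.011,0.013,0.614,0],[0.011,0.013,0.614,0]]]' |head -2
python3 -m handwheel '[[[0,0,0,0],[0,0,0,0],[0,0,0,0],[0,0,0,0],[0,0,0,0]]]' 10
python3 - <<'E'
from h import *
plan()
E
python3 -m handwheel '[[[0,0,-0.2,0],[0,0,-0.4,0],[0,0,-0.7,0],[0,0,-1,0],[0,0,-1,0]]]'
```

```text
time_s: 29.75
eef_pos: [0.4452, -0.0309, 0.0095]
time_s: 30.38
eef_pos: [0.4443, -0.0306, 0.0088]
eef_rot: [0.001, -0.176, 0.984, -0.0]
wrist_force: [-1.5, -0.6, 8.0]
opening: 0.238
grasp_force: 59.4
at [ 0.4443 -0.0306  0.0088] yaw 110.31 zaxis [ 0.001 -0.001 -1.   ]
time_s: 31.0
eef_pos: [0.4468, -0.0314, 0.2133]
eef_rot: [0.005, -0.176, 0.984, -0.003]
wrist_force: [-0.7, -0.5, -1.4]
opening: 0.236
grasp_force: 59.3
```

```bash
cat > eye.py <<'E'
from h import *
import sys
def eye(dist,dz):
    T=Ttool(); e0=T[:3,3]-dist*T[:3,0]+np.array([0,0,-dz])
    for cam in("top","scene"):
        W=cloud(shot(cam)); d=np.hypot(W[...,0]-e0[0],W[...,1]-e0[1]); m=(d<.035)&(abs(W[...,2]-e0[2])<.025)
        p=W[m]; a=-T[:2,0]; s=(p[:,:2]-T[:2,3])@a; l=(p[:,:2]-T[:2,3])@T[:2,1]
        if len(p)<10: print(cam,len(p)); continue
        k=s>dist-.017; e=cv2.minEnclosingCircle((p[k][:,:2]*1000).astype(np.float32))
        print(cam,"expect",np.round(e0,4),"circ",np.round(e[0],1),round(e[1],1),"tip s",round(np.percentile(s,99)-.02,4),"lat",round(np.median(l[k]),4),"z",round(np.median(p[k][:,2]),4),len(p))
    return
eye(float(sys.argv[1]),.0048)
E
python3 eye.py 0.080
python3 - <<'E'
from h import *
tips=np.array([[.5115,.4543],[.550,.3685],[.589,.2827],[.6285,.1946]])
d=tips[0]-tips[3]; ya=np.degrees(np.arctan2(d[1],d[0])); print("rack y dir",ya)
a=np.radians(ya-90); u=np.array([np.cos(a),np.sin(a)])
for i,L in((3,.08),(2,.072),(0,.076)): print(i,np.round(tips[i]-L*u,4), "yaw",ya)
plan((.40,0,.30,ya),(*np.round(tips[3]-.08*u,4),.30,ya))
E
```

```text
top expect [ 0.5219 -0.0036  0.2091] circ [ 5.281e+02 -2.000e-01] 18.9 tip s 0.0825 lat 0.0097 z 0.2141 30
scene expect [ 0.5219 -0.0036  0.2091] circ [522.8  -3.6] 20.9 tip s 0.0803 lat -0.0005 z 0.2097 140
rack y dir 114.25250897972023
3 [0.5556 0.1617] yaw 114.25250897972023
2 [0.5234 0.2531] yaw 114.25250897972023
0 [0.4422 0.4231] yaw 114.25250897972023
at [ 0.4436 -0.0303  0.2081] yaw 110.3 zaxis [ 0.001 -0.    -1.   ]
(0.4, 0, 0.3, np.float64(114.25250897972023)) -> [0.151, 0.218, -0.46] -0.046
(np.float64(0.5556), np.float64(0.1617), 0.3, np.float64(114.25250897972023)) -> [-0.859, 0.706, -0.459] -0.046
```

```bash
python3 -m handwheel '[[[0,0,-0.25,0],[-0.1,0.1,-0.46,0],[-0.3,0.25,-0.46,-0.046],[-0.5,0.4,-0.46,-0.046],[-0.7,0.55,-0.46,-0.046],[-0.859,0.706,-0.46,-0.046],[-0.859,0.706,-0.46,-0.046],[-0.859,0.706,-0.46,-0.046]]]'
python3 eye.py 0.08
python3 - <<'E'
from h import *
V=cloud(dict(np.load("scene0.npz")))
for t in [[.5115,.4543],[.550,.3685],[.589,.2827],[.6285,.1946]]:
    d=np.hypot(V[...,0]-t[0],V[...,1]-t[1]); p=V[(d<.02)&(V[...,2]>.222)&(V[...,2]<.25)]; print(len(p),np.round(p.mean(0),4) if len(p) else "")
plan((.5556,.1617,.30,114.2),(.5556,.1617,.2195,114.2))
E
```

```text
time_s: 32.1
eef_pos: [0.5547, 0.1614, 0.2974]
eef_rot: [-0.002, -0.21, 0.978, 0.0]
wrist_force: [0.6, -0.3, -0.5]
opening: 0.242
grasp_force: 59.2
top 0
scene expect [0.6277 0.1943 0.2923] circ [629.4 192.5] 21.6 tip s 0.0806 lat -0.0026 z 0.2969 179
20 [0.5114 0.4546 0.2309]
19 [0.5516 0.3691 0.2319]
20 [0.5902 0.283  0.2319]
23 [0.6302 0.1948 0.2318]
at [0.5551 0.1607 0.2987] yaw 114.19 zaxis [-0.002 -0.    -1.   ]
(0.5556, 0.1617, 0.3, 114.2) -> [-0.004, 0.003, -0.007] -0.0
(0.5556, 0.1617, 0.2195, 114.2) -> [-0.005, 0.003, 0.396] -0.0
```

```bash
python3 -m handwheel '[[[-0.008,0.006,0.1,0],[-0.008,0.006,0.2,0],[-0.008,0.006,0.3,0],[-0.008,0.006,0.35,0],[-0.008,0.006,0.385,0],[-0.008,0.006,0.385,0],[-0.008,0.006,0.385,0]]]'
python3 eye.py 0.08
python3 - <<'E'
from h import *
c=shot("scene"); im=c["color"]; cv2.imwrite("pics/h1.png",cv2.resize(im[150:270,340:540],(800,480),interpolation=3)[...,::-1])
E
```

```text
time_s: 33.08
eef_pos: [0.5572, 0.1634, 0.2237]
eef_rot: [0.001, -0.21, 0.978, -0.0]
wrist_force: [0.3, -0.8, -0.9]
opening: 0.238
grasp_force: 59.2
top 0
scene expect [0.6301 0.1962 0.219 ] circ [636.6 198. ] 26.5 tip s 0.0894 lat -0.0022 z 0.223 214
```

View pics/h1.png

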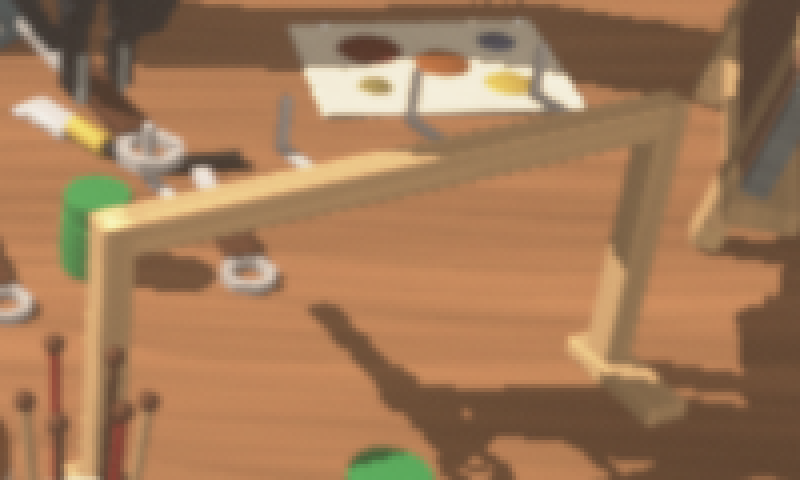

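The crop shows the knife's ring at (150,148) with the hook tip through it. I'll lower 4 mm and release.

```bash
python3 -m handwheel '[[[0,0,0.022,0],[0,0,0.022,0]]]' | sed -n 2,4p
python3 -m handwheel '[[[0,0,0.022,0],[0,0,0.022,0],[0,0,0.022,0],[0,0,0.022,0],[0,0,0,0],[0,0,-0.2,0],[0,0,-0.4,0],[0.2,0,-0.4,0],[0.2,0,-0.4,0]]]' 60 | head -2
cat > hang.py <<'E'
from h import *
import sys
i=int(sys.argv[1]); t=[(.5115,.4545),(.551,.369),(.5897,.283),(.6295,.195)][i]
c=shot("scene"); V=cloud(c); a=np.radians(24.25); u=np.array([np.cos(a),np.sin(a)]); arm=np.array(t)+.025*u
n=np.array([-u[1],u[0]])
s=(V[...,:2]-arm)@u; l=(V[...,:2]-arm)@n; m=(abs(l)<.042)&(s>-.16)&(s<.04)&(V[...,2]>.02)&(V[...,2]<.235)
for lo in np.arange(.02,.235,.02):
    k=m&(V[...,2]>lo)&(V[...,2]<=lo+.02)
    if k.any(): print(round(lo,2),k.sum(),"s",np.round(np.nanpercentile(s[k],[5,50,95]),3),"l",np.round(np.percentile(l[k],[5,50,95]),3))
v,uu=np.where(m); cv2.imwrite("pics/h%s.png"%sys.argv[2],cv2.resize(c["color"][140:260,340:540],(800,480),interpolation=3)[...,::-1])
E
python3 hang.py 3 2
```

```text
eef_pos: [0.5564, 0.1634, 0.218]
eef_rot: [-0.0, -0.21, 0.978, 0.0]
wrist_force: [0.1, -0.1, -1.9]
time_s: 34.6
eef_pos: [0.519, 0.1466, 0.2993]
0.02 19 s [-0.025 -0.021 -0.019] l [-0.006  0.001  0.009]
0.04 31 s [-0.021 -0.018 -0.015] l [-0.008  0.002  0.01 ]
0.06 35 s [-0.016 -0.014 -0.011] l [-0.01  -0.001  0.01 ]
0.08 43 s [-0.014 -0.009 -0.005] l [-0.01  -0.001  0.01 ]
0.1 52 s [-0.012 -0.004  0.001] l [-0.01  -0.002  0.009]
0.12 51 s [-0.006  0.002  0.004] l [-0.01  -0.003  0.01 ]
0.14 48 s [0.002 0.006 0.01 ] l [-0.01  -0.003  0.01 ]
0.16 29 s [0.003 0.011 0.014] l [-0.01  -0.003  0.01 ]
0.2 142 s [-0.024  0.027  0.039] l [-0.038 -0.002  0.036]
0.22 49 s [-0.028  0.029  0.039] l [-0.036 -0.002  0.033]
```

View pics/h2.png

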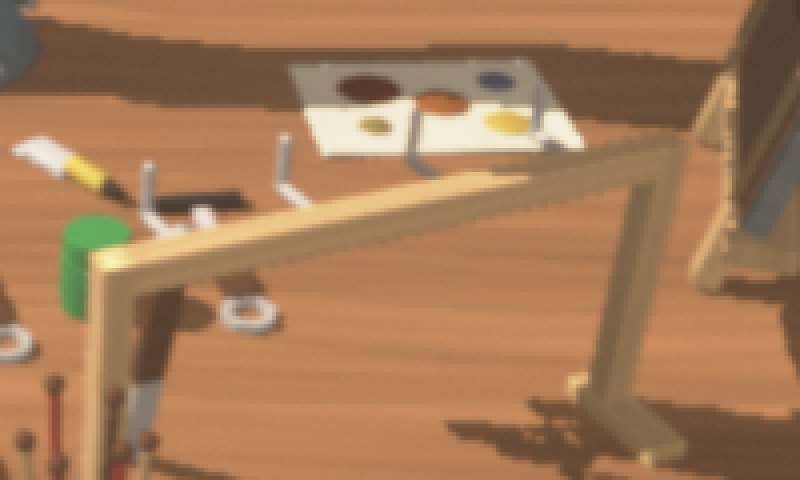

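Picture: the knife hangs on hook 3, with its handle at (155,330), leaning about 0.24 rad. Next is the spatula.

```bash
cat > ts.py <<'E'
from h import *
def meas(name,x0,x1,y0,y1,hc,ex):
    for cam in("top","wrist"):
        c=shot(cam); W=cloud(c); hsv=cv2.cvtColor(c["color"],cv2.COLOR_RGB2HSV); x,y,z=W[...,0],W[...,1],W[...,2]
        b=(x>x0)&(x<x1)&(y>y0)&(y<y1)
        k=(b&(z>.008)&(z<.017)&(hsv[...,2]<135)&(hsv[...,1]>60)).astype(np.uint8); n,l,s,_=cv2.connectedComponentsWithStats(k)
        if n<2: print(cam,"none"); continue
        i=1+np.argmax(s[1:,4]); p=W[l==i]; rc=cv2.minAreaRect((p[:,:2]*1000).astype(np.float32)); m=np.array(rc[0])/1e3
        d=np.linalg.svd(p[:,:2]-p[:,:2].mean(0))[2][0]; d=d if d[0]>0 else -d
        q=W[b&(z>.003)&(z<.013)]; t=(q[:,:2]-m)@d; lat=abs((q[:,:2]-m)@np.array([-d[1],d[0]])); tip=np.percentile(t[lat<.03],99.5)
        print(name,cam,len(p),"rect",np.round(m,4),np.round(rc[1]),"z",round(np.median(p[:,2]),4),"yaw",round(np.degrees(np.arctan2(d[1],d[0])),1),"origin by handle",np.round(m-hc*d,4),"by tip",np.round(m+(tip-.020-ex)*d,4))
E
python3 - <<'E'
from ts import *
meas("spatula",.33,.56,.03,.13,.0075,.072); meas("squeegee",.28,.50,.215,.34,.0095,.076)
plan((.4337,.0817,.30,107.7),(.4337,.0817,.12,107.7))
E
```

```text
spatula top 270 rect [0.4401 0.0837] [93. 24.] z 0.0124 yaw 18.0 origin by handle [0.433  0.0814] by tip [0.4619 0.0908]
spatula wrist 1141 rect [0.4402 0.082 ] [94. 23.] z 0.0118 yaw 18.2 origin by handle [0.4331 0.0796] by tip [0.4311 0.079 ]
squeegee top 140 rect [0.4051 0.2736] [57. 22.] z 0.0123 yaw 7.5 origin by handle [0.3957 0.2724] by tip [0.3988 0.2728]
squeegee wrist 1203 rect [0.3865 0.273 ] [99. 26.] z 0.0118 yaw 11.0 origin by handle [0.3772 0.2712] by tip [0.375  0.2708]
at [0.5208 0.1472 0.2983] yaw 114.25 zaxis [-0.  0. -1.]
(0.4337, 0.0817, 0.3, 107.7) -> [0.532, -0.119, -0.008] 0.076
(0.4337, 0.0817, 0.12, 107.7) -> [0.532, -0.12, 0.892] 0.076
```

```bash
python3 -m handwheel '[[[0.25,-0.06,0,0.03],[0.535,-0.125,0,0.072],[0.535,-0.125,0.2,0.072],[0.535,-0.125,0.5,0.072],[0.535,-0.125,0.8,0.072],[0.535,-0.125,0.89,0.072],[0.535,-0.125,0.89,0.072]]]' 50 |head -2
python3 - <<'E'
from h import *
plan((.433,.0805,.06,108.1),(.433,.0805,.010,108.1))
E
```

```text
time_s: 35.72
eef_pos: [0.432, 0.0804, 0.1188]
at [0.432  0.0804 0.1188] yaw 108.06 zaxis [-0.004  0.    -1.   ]
(0.433, 0.0805, 0.06, 108.1) -> [-0.006, -0.002, 0.294] -0.0
(0.433, 0.0805, 0.01, 108.1) -> [-0.007, -0.002, 0.544] -0.0
```

```bash
python3 -m handwheel '[[[-0.006,-0.002,0.2,0],[-0.006,-0.002,0.4,0],[-0.006,-0.002,0.5,0],[-0.006,-0.002,0.544,0],[-0.006,-0.002,0.544,0],[-0.006,-0.002,0.544,0]]]' |head -2
python3 -m handwheel '[[[0,0,0,0],[0,0,0,0],[0,0,0,0],[0,0,0,0],[0,0,0,0]]]' 10
python3 -m handwheel '[[[0,0,-0.2,0],[0,0,-0.4,0],[0,0,-0.7,0],[0,0,-1,0],[0,0,-1,0],[0,0,-1,0]]]' | tail -2
python3 eye.py 0.072
python3 - <<'E'
from h import *
u=np.array([np.cos(np.radians(24.25)),np.sin(np.radians(24.25))]); t=np.array([.5897,.283])-.072*u
plan((*np.round(t,4),.30,114.25))
E
```

```text
time_s: 36.48
eef_pos: [0.4356, 0.0802, 0.0129]
time_s: 37.1
eef_pos: [0.435, 0.0802, 0.0128]
eef_rot: [0.001, -0.157, 0.988, -0.0]
wrist_force: [-1.9, 0.5, 8.2]
opening: 0.253
grasp_force: 59.1
opening: 0.261
grasp_force: 59.5
top expect [0.5023 0.1026 0.2065] circ [511.2 102. ] 17.5 tip s 0.0699 lat -0.0068 z 0.2061 48
scene expect [0.5023 0.1026 0.2065] circ [502.7 103.5] 22.4 tip s 0.071 lat -0.0014 z 0.2055 135
at [0.433  0.0803 0.2099] yaw 108.06 zaxis [-0.003  0.    -1.   ]
(np.float64(0.5241), np.float64(0.2534), 0.3, 114.25) -> [-0.7, 0.682, -0.452] -0.072
```

```bash
python3 -m handwheel '[[[0,0,-0.25,0],[-0.05,0.1,-0.452,0],[-0.2,0.25,-0.452,-0.072],[-0.4,0.4,-0.452,-0.072],[-0.6,0.55,-0.452,-0.072],[-0.707,0.682,-0.452,-0.072],[-0.707,0.682,-0.452,-0.072],[-0.707,0.682,-0.452,-0.072]]]' | tail -2
python3 eye.py 0.071
python3 - <<'E'
from h import *
plan((.525,.2538,.2275,114.25))
E
```

```text
opening: 0.258
grasp_force: 59.5
top 0
scene expect [0.5903 0.2824 0.2951] circ [590. 283.] 21.1 tip s 0.0704 lat -0.0014 z 0.2951 178
at [0.526  0.2528 0.3013] yaw 114.2 zaxis [-0.001 -0.001 -1.   ]
(0.525, 0.2538, 0.2275, 114.25) -> [0.002, 0.006, 0.369] -0.001
```

```bash
python3 -m handwheel '[[[0,0.003,0.1,0],[0,0.003,0.2,0],[0,0.003,0.3,0],[0,0.003,0.35,0],[0,0.003,0.392,0],[0,0.003,0.392,0],[0,0.003,0.392,0]]]' | sed -n 2,4p
python3 eye.py 0.071
python3 - <<'E'
from h import *
c=shot("scene"); im=c["color"]; cv2.imwrite("pics/h3.png",cv2.resize(im[150:250,340:500],(640,400),interpolation=3)[...,::-1])
E
```

```text
eef_pos: [0.5266, 0.2544, 0.2245]
eef_rot: [0.001, -0.21, 0.978, 0.0]
wrist_force: [0.6, -0.0, -0.4]
top 0
scene expect [0.5913 0.2835 0.2198] circ [597.2 286.3] 26.6 tip s 0.0799 lat -0.0014 z 0.2195 208
```

View pics/h3.png

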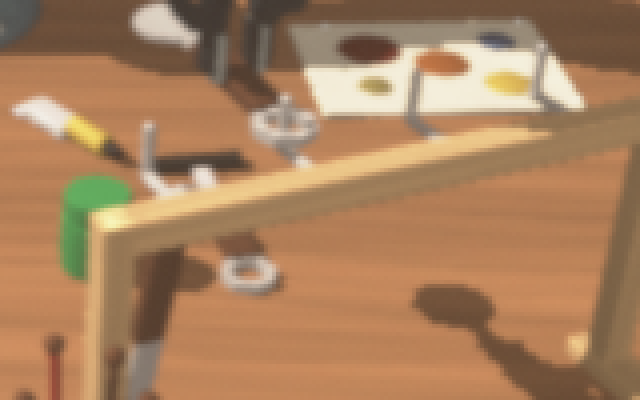

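The spatula's ring at (285,125) is around the hook 2 tip, so I'll lower slightly and release.

```bash
python3 -m handwheel '[[[0,0,0.012,0],[0,0,0.012,0]]]' | sed -n 2,4p
python3 -m handwheel '[[[0,0,0.012,0],[0,0,0.012,0],[0,0,0.012,0],[0,0,0.012,0],[0,0,0,0],[0,0,-0.2,0],[0,0,-0.4,0],[0.3,0,-0.4,0],[0.3,0,-0.4,0]]]' 60 | head -2
python3 hang.py 2 4
python3 - <<'E'
from ts import *
meas("squeegee",.28,.50,.215,.34,.0095,.076)
plan((.3765,.2712,.30,101.2),(.3765,.2712,.12,101.2))
E
```

```text
eef_pos: [0.526, 0.2543, 0.2211]
eef_rot: [-0.0, -0.21, 0.978, -0.0]
wrist_force: [-0.3, -0.3, -0.9]
time_s: 41.45
eef_pos: [0.4679, 0.2288, 0.3005]
0.08 7 s [0.035 0.037 0.039] l [-0.012  0.007  0.01 ]
0.1 70 s [0.027 0.033 0.039] l [-0.012 -0.003  0.011]
0.12 75 s [0.018 0.025 0.032] l [-0.012 -0.004  0.011]
0.14 81 s [0.009 0.016 0.023] l [-0.012 -0.003  0.011]
0.16 25 s [0.006 0.01  0.015] l [-0.011 -0.004  0.012]
0.18 12 s [-0.019 -0.013 -0.004] l [-0.019  0.016  0.022]
0.2 164 s [-0.023  0.004  0.038] l [-0.027 -0.001  0.032]
0.22 39 s [-0.027  0.03   0.037] l [-0.039 -0.003  0.034]
squeegee top 81 rect [0.3839 0.2828] [97.  7.] z 0.012 yaw 10.9 origin by handle [0.3746 0.281 ] by tip [0.3592 0.278 ]
squeegee wrist 1158 rect [0.3861 0.2736] [99. 26.] z 0.0118 yaw 10.8 origin by handle [0.3767 0.2719] by tip [0.3746 0.2715]
at [0.4722 0.2298 0.302 ] yaw 114.24 zaxis [ 0.002  0.    -1.   ]
(0.3765, 0.2712, 0.3, 101.2) -> [0.351, 0.385, 0.009] 0.152
(0.3765, 0.2712, 0.12, 101.2) -> [0.353, 0.385, 0.909] 0.152
```

```bash
python3 -m handwheel '[[[0.18,0.19,0,0.08],[0.353,0.386,0,0.155],[0.353,0.386,0.2,0.155],[0.353,0.386,0.5,0.155],[0.353,0.386,0.8,0.155],[0.353,0.386,0.9,0.155],[0.353,0.386,0.9,0.155]]]' |head -2
python3 - <<'E'
from h import *
plan((.376,.2715,.010,100.9))
E
```

```text
time_s: 42.48
eef_pos: [0.3751, 0.2709, 0.1197]
at [0.3751 0.2709 0.1197] yaw 100.92 zaxis [-0.003 -0.001 -1.   ]
(0.376, 0.2715, 0.01, 100.9) -> [-0.007, 0.002, 0.548] 0.0
```

```bash
python3 -m handwheel '[[[-0.003,0.002,0.2,0],[-0.003,0.002,0.4,0],[-0.003,0.002,0.5,0],[-0.003,0.002,0.55,0],[-0.003,0.002,0.55,0],[-0.003,0.002,0.55,0],[-0.003,0.002,0.55,0]]]' |head -2
python3 -m handwheel '[[[0,0,0,0],[0,0,0,0],[0,0,0,0],[0,0,0,0],[0,0,0,0]]]' 10
python3 -m handwheel '[[[0,0,-0.2,0],[0,0,-0.4,0],[0,0,-0.7,0],[0,0,-1,0],[0,0,-1,0],[0,0,-1,0]]]' | tail -2
python3 eye.py 0.076
python3 - <<'E'
from h import *
u=np.array([np.cos(np.radians(24.25)),np.sin(np.radians(24.25))]); t=np.array([.5115,.4545])-.076*u
plan((*np.round(t,4),.30,114.25))
E
```

```text
time_s: 43.35
eef_pos: [0.3768, 0.272, 0.0123]
time_s: 43.98
eef_pos: [0.3761, 0.2717, 0.0119]
eef_rot: [0.0, -0.095, 0.995, 0.0]
wrist_force: [-0.8, -1.2, 7.0]
opening: 0.267
grasp_force: 59.3
opening: 0.267
grasp_force: 59.4
top expect [0.45   0.2858 0.2058] circ [450.  285.5] 20.9 tip s 0.0751 lat -0.0103 z 0.2075 135
scene expect [0.45   0.2858 0.2058] circ [450.4 285.2] 21.3 tip s 0.077 lat -0.001 z 0.206 132
at [0.3746 0.271  0.2093] yaw 100.92 zaxis [-0.003 -0.001 -1.   ]
(np.float64(0.4422), np.float64(0.4233), 0.3, 114.25) -> [-0.474, 0.683, -0.455] -0.155
```

```bash
python3 -m handwheel '[[[0,0,-0.25,0],[-0.05,0.1,-0.455,0],[-0.2,0.25,-0.455,-0.1],[-0.3,0.4,-0.455,-0.155],[-0.4,0.55,-0.455,-0.155],[-0.474,0.683,-0.455,-0.155],[-0.474,0.683,-0.455,-0.155],[-0.474,0.683,-0.455,-0.155]]]' | tail -2
python3 eye.py 0.076
python3 - <<'E'
from h import *
plan((.4422,.4233,.2275,114.25))
E
```

```text
opening: 0.267
grasp_force: 59.4
top expect [0.5117 0.4541 0.2953] circ [511.5 454.9] 21.4 tip s 0.0748 lat 0.0003 z 0.2967 258
scene expect [0.5117 0.4541 0.2953] circ [513.9 452.4] 21.8 tip s 0.076 lat -0.0041 z 0.2966 172
at [0.4427 0.4228 0.3015] yaw 114.22 zaxis [-0.001 -0.001 -1.   ]
(0.4422, 0.4233, 0.2275, 114.25) -> [0.001, 0.004, 0.37] -0.0
```

```bash
python3 -m handwheel '[[[0,0.003,0.1,0],[0,0.003,0.2,0],[0,0.003,0.3,0],[0,0.003,0.35,0],[0,0.003,0.4,0],[0,0.003,0.4,0],[0,0.003,0.4,0]]]' | sed -n 2,4p
python3 - <<'E'
from h import *
c=shot("scene"); im=c["color"]; cv2.imwrite("pics/h5.png",cv2.resize(im[150:270,360:540],(720,480),interpolation=3)[...,::-1])
E
```

```text
eef_pos: [0.4432, 0.4245, 0.223]
eef_rot: [0.001, -0.21, 0.978, 0.0]
wrist_force: [-0.4, -0.2, -0.5]
```

View pics/h5.png

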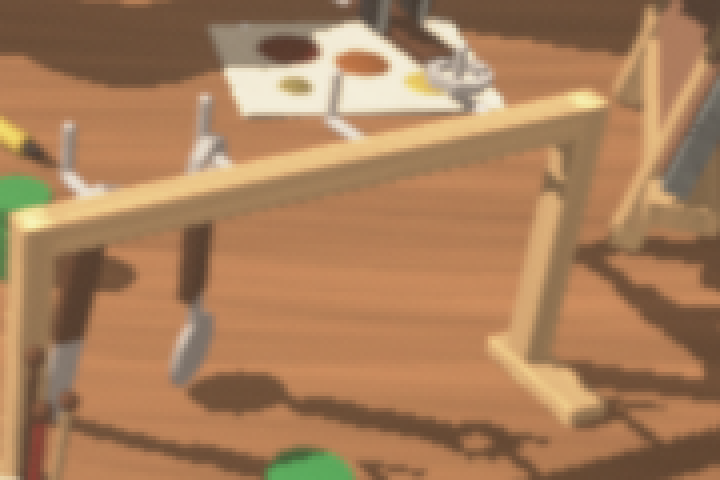

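The knife and spatula are hanging, and the squeegee's ring at (460,72) is over the hook 0 tip. I'll release it and retreat.

```bash
python3 -m handwheel '[[[0,0,0.01,0],[0,0,0.01,0]]]' | sed -n 2,4p
python3 -m handwheel '[[[0,0,0.01,0],[0,0,0.01,0],[0,0,0.01,0],[0,0,0.01,0],[0,0,0,0],[0,0,-0.2,0],[0,0,-0.4,0],[0.4,0,-0.4,0],[0.7,0,-0.4,0]]]' 60 | head -2
python3 -m handwheel '[[[0,0,0,0],[0,0,0,0],[0,0,0,0],[0,0,0,0],[0,0,0,0],[0,0,0,0],[0,0,0,0],[0,0,0,0],[0,0,0,0],[0,0,0,0]]]' >/dev/null
python3 -m handwheel '[[[0,0,0,0],[0,0,0,0],[0,0,0,0],[0,0,0,0],[0,0,0,0],[0,0,0,0],[0,0,0,0],[0,0,0,0],[0,0,0,0],[0,0,0,0]]]' >/dev/null
python3 -m handwheel '[[[0,0,0,0],[0,0,0,0],[0,0,0,0],[0,0,0,0],[0,0,0,0],[0,0,0,0],[0,0,0,0],[0,0,0,0],[0,0,0,0],[0,0,0,0]]]' |head -2
for i in 0 2 3; do echo hook $i; python3 hang.py $i f$i; done
python3 - <<'E'
import trayfit; trayfit.rep("top"); from h import *; c=shot("scene","final.png"); shot("top","finaltop.png")
E
```

```text
eef_pos: [0.4428, 0.4242, 0.2204]
eef_rot: [0.0, -0.21, 0.978, 0.0]
wrist_force: [0.6, -0.3, -0.4]
time_s: 48.22
eef_pos: [0.3281, 0.3724, 0.3008]
time_s: 51.98
eef_pos: [0.3289, 0.3728, 0.3003]
hook 0
0.02 89 s [-0.036 -0.011  0.022] l [-0.033 -0.011  0.037]
0.04 28 s [-0.033 -0.015  0.029] l [-0.017 -0.004  0.041]
0.06 25 s [-0.019 -0.015  0.03 ] l [-0.007 -0.002  0.042]
0.08 46 s [-0.019 -0.012  0.033] l [-0.015 -0.009  0.041]
0.1 46 s [-0.019 -0.013  0.025] l [-0.015 -0.008  0.033]
0.12 42 s [-0.018 -0.011  0.037] l [-0.014 -0.008  0.042]
0.14 35 s [-0.018 -0.011  0.036] l [-0.014 -0.009  0.042]
0.16 7 s [0.027 0.032 0.035] l [0.041 0.041 0.042]
0.18 12 s [-0.024 -0.018  0.038] l [-0.015  0.011  0.041]
0.2 140 s [-0.025  0.006  0.039] l [-0.031 -0.001  0.032]
0.22 42 s [-0.027  0.031  0.039] l [-0.035 -0.002  0.037]
hook 2
0.02 50 s [-0.036 -0.018 -0.009] l [-0.014  0.003  0.028]
0.04 54 s [-0.033 -0.02  -0.009] l [-0.013  0.004  0.024]
0.06 20 s [-0.027 -0.021 -0.015] l [-0.001  0.005  0.013]
0.08 39 s [-0.024 -0.018 -0.013] l [-0.008 -0.004  0.013]
0.1 41 s [-0.023 -0.017 -0.01
[... 555 characters left out ...]

0.1 53 s [-0.011 -0.004  0.   ] l [-0.01  -0.002  0.01 ]
0.12 48 s [-0.007  0.002  0.004] l [-0.01  -0.002  0.009]
0.14 49 s [-0.001  0.007  0.01 ] l [-0.011 -0.002  0.011]
0.16 28 s [0.005 0.01  0.013] l [-0.011 -0.003  0.009]
0.2 146 s [-0.025  0.027  0.038] l [-0.036 -0.002  0.033]
0.22 43 s [-0.027  0.019  0.037] l [-0.029 -0.     0.032]
top rim 218 [ 0.5755 -0.3045  0.0213] [ 579.9 -305.2] [191.3  28.8] 59.0
top grip 80 [ 0.547  -0.2835  0.0818] [ 546.9 -285. ] [37.5 15.3] 58.8
top cap 38 [ 0.6553 -0.2947  0.0718] [ 656.3 -291.8] [26.6 13.9] 63.4
top cap 134 [ 0.6355 -0.3382  0.0713] [ 637.4 -338.4] [48.6 26. ] 59.9
top cap 136 [ 0.6082 -0.3874  0.0715] [ 608.4 -387.2] [48.9 25.7] 61.3
```

View pics/final.png

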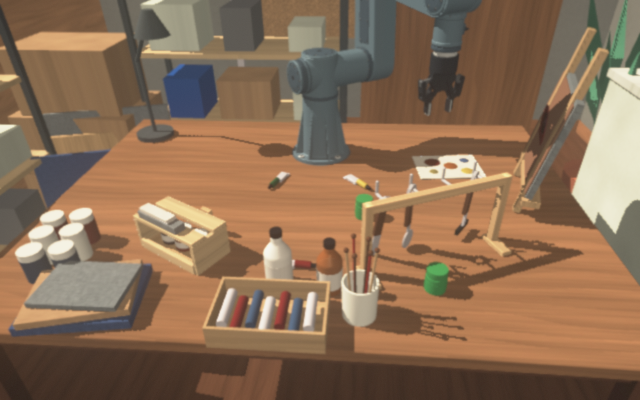

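View pics/finaltop.png

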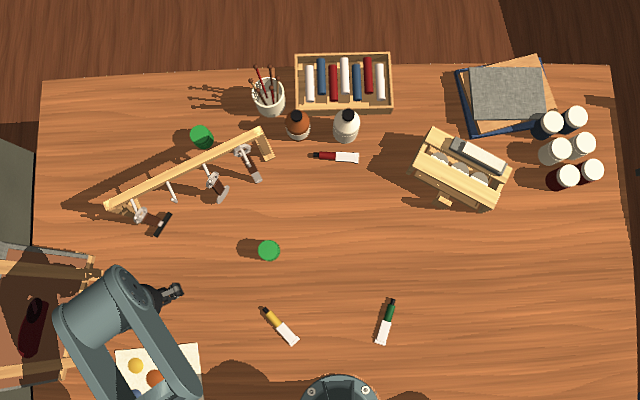

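Both pictures show the tray home, all three jars upright in it, and the three tools on hooks 0, 2 and 3. The bottles and tubes are where they started.

```bash
python3 -c "
from bench import ctrl
print(ctrl.hand_in())"
```

```text
the job is handed in; nothing more can be done
None
```

I've handed the job in, but the hand-in gave no verdict: the three jars stand upright in the tray, the tray is home in the bay, the squeegee, spatula and knife hang on hooks 0, 2 and 3 (no scraper was present), and the bottles and tubes weren't moved.

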